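# Set up the bench magnifier over a culture dish

## Task

Take only the top culture dish off the pile and set it down flat in the middle of the light box's glass plate. Then lift the magnifier stand clear of the bench, put it down upright on the bench close beside the light box and let go; then swing its arm round and tilt the lens so that the lens is level and centred over the dish. Do not drop anything, and leave the rest of the pile and the other bench items where they are.

Things in the scene. Friction and masses are not known exactly. Their poses are not given: they have to be found in the camera images.
- dish3_mid (a point): Centre of the top dish of a pile of four equal closed culture dishes: flat round clear-plastic dishes with a dark red layer inside, each 60 mm across, 20 mm high and 40 g, stacked squarely on one another straight on the bench (pile 80 mm high). The point is half-way up the dish, 10 mm above its underside; z is up. The lid is fixed on: handle the dish as one solid disc.
- dish2_mid (a point): Centre of the second dish from the top of the same pile (same size). It stays in the pile.
- dish1_mid (a point): Centre of the third dish from the top. It stays in the pile.
- dish0_mid (a point): Centre of the bottom dish, 10 mm above the bench. It stays in the pile.
- plate_mid (a point): Centre of the glass top plate of the light box, at the top surface. The light box is a low white case fixed to the bench, 190 mm along its x, 150 mm along its y, 40 mm high with a flat top; z up.
- stand: The loose magnifier stand (about 0.8 kg with arm and lens). Origin on the post's axis at the underside of the foot; z up. The grey foot is a rectangle 110 mm wide (y from -55 to +55 mm), reaching from x = -50 mm to x = +145 mm, 16 mm high (26 mm close to the post). The steel post, 22 mm across, rises from the origin; above the arm's hub it carries the handle. Its underside has four rubber feet.
- stand_handle (a point): Centre of the carrying handle fixed on top of the post, 196 mm above the underside of the foot: a black flat upright grip 50 mm long along the stand's x, 14 mm thick along y, 42 mm high (top at 217 mm). The hub below it is at 155 mm and lower. The place to take the stand when carrying it: with the arm folded its centre of mass lies about 30 mm from the post's axis, towards the stand's +x.
- swing_bar (a point): Middle of the free part of the grey swing arm's straight bar, 88 mm out from the post's axis, 145 mm above the foot's underside. The bar is 12 mm wide and 14 mm high and is clear from about 40 to 104 mm out; beyond it a flat U-shaped yoke, 124 mm wide, holds the lens between its ends. x points outwards along the arm, y is the direction of swing, z up.
- lens_mid (a point): Centre of the round magnifier lens in its black rim (98 mm across, 12 mm thick), on the tilt axis, 170 mm out from the post's axis along the arm and 145 mm above the foot's underside. z is the lens's own axis (vertical when the lens is level), y lies along the tilt axis (the line between the yoke's ends), x points out towards the tab.
- lens_tab (a point): Point on the black finger tab at the outer edge of the lens rim, 72 mm out from the lens centre along the lens's x. The tab is 40 mm long (48 to 88 mm from the lens centre), 16 mm wide and 10 mm thick. At the start it points obliquely upwards; when the lens is level it lies at the height of the arm.
- swing_arm (a joint): Swivel angle of the arm about the post's vertical axis (rad): 0 = arm straight along the stand's +x, over the foot (folded); positive counter-clockwise from above; -2.6 to 2.6. Stiff: moves at about 0.05 N m and stays where it is left.
- lens_head (a joint): Tilt of the lens about its yoke (rad): 0 = level, positive = tab up; -0.6 to 1.25. Stiff: moves at about 0.03 N m (about 0.5 N on the tab) and stays where it is left.
- tube_rack: White tube rack 160 mm (x) by 66 mm (y), 85 mm high to the tops of its tube caps; origin at the centre of its underside, tubes fixed in it. Loose; leave it where it is.
- slide_box: Grey flat slide box 170 mm (x) by 82 mm (y), 36 mm high; origin at the centre of its underside. Loose; leave it where it is.
- specimen_jar: Pale jar 56 mm across, 70 mm high; origin at the centre of its underside. Loose; leave it where it is.
- wash_bottle: White bottle 58 mm across, 135 mm high; origin at the centre of its underside. Loose; leave it where it is.
- beaker: Glass beaker 66 mm across, 80 mm high; origin at the centre of its underside. Loose; leave it where it is.
- tip_box: Pale box of pipette tips 87 mm (x) by 124 mm (y), 64 mm high; origin at the centre of its underside. Loose; leave it where it is.
- timer: White bench timer 50 mm (x) by 75 mm (y), 20 mm high; origin at the centre of its underside. Loose; leave it where it is.
Things that resemble listed ones, but are neither listed nor needed, are in the scene too. Leave any blue or turquoise look-alike of the part that bears dish3_mid alone. Leave any yellow look-alike of the part that bears plate_mid alone.

How it is judged:
By the outcome, as a careful person would: the job done as asked, in the order asked, and still so for the second after the job is handed in, with the robot touching nothing.
It also fails if it takes over 72 s, if anything falls off the work surface, if the arm or the gripper's body presses on something with over 40 N, if the wrist force passes 120 N, or if a joint passes its speed limit or range.

## Robot

A 6-joint arm with a two-finger parallel gripper is mounted at the origin on the work surface. World frame = base frame: x ahead of the robot, y to its left, z up, the work surface at z = 0. Lengths are in m, angles in rad, forces in N, time in s.
With the tool pointing down it reaches from about 0.35 to 0.725 m from the base axis. Payload 6 kg.
Tool frame: the origin (TCP) lies midway between the tips of the shut fingers; the grasp point (between the pads) lies 19 mm behind it (r.tcp_to_grasp is the distance from the TCP to the grasp point, in m); z points along the fingers, y is the direction in which the jaws open and shut (so a half turn about z gives the same grasp; the last joint's range is limited). The gripper opens to 85 mm and grips with 20 to 120 N. Pads are 22 mm wide; open, the fingers measure 114 mm over their backs; the gripper's body (76 mm by 85 mm) begins 54 mm behind the grasp point. The pads swing forward as they close: fully open they stand 13 mm farther back than shut.
Start: joints at [0.334, 0.04, 0.085, 0, -1.615, -0.334], TCP at [0.6, 0, 0.231] pointing down, gripper open.
Joint ranges: [-2.56, 2.56], [-1.29, 2.01], [-1.08, 1.49], [-3.29, 1.98], [-2.81, -0.18], [-2.99, 2.99]. Speed limits (rad/s): [2.57, 2.57, 3.01, 3.14, 3.14, 3.14].

## Interface

Orientations are given as a unit quaternion [x, y, z, w].
In Python, from bench import state, cams, r gives the robot as it stands.
- The arm moves only by the tool servo_tool, never from a script. Its argument "plan" is a list of rows, each a list of 7 numbers: the shift along the tool's x, y, z in m, then the turn, a rotation vector about the tool's x, y, z in rad, then the closure, from 0 (fully open) to 1 (shut). A call has 1 to 5 rows; each row is the pose to reach, as a shift and turn from the pose commanded when the call began, along the tool's axes at that moment; what a row does not reach only later rows make up. A row lasts 1/8 s, in which the tool goes at most 62.5 mm and 10.7 degrees, less where a joint would pass 70% of its speed; a pose out of reach is approached as far as the arm can. A call with a gripper value outside its range is refused whole. The fingers move at their own pace and stop on an object; "squeeze" is the grip in N (left out, the last holds). Time passes only in rows, so rows that repeat a pose let the fingers close. It gives the time, the measured TCP pose, the force and the opening at its end, in the units of the state.
- state(): the state, without advancing time (a new reading comes with each control period).
- cams.read_camera(name): name is "scene" or "side" or "wrist"; returns (picture, depth): 480x640x3 uint8, red, green, blue; 480x640 float32, m along the optical axis (not along the pixel's ray), 0 where there is no reading.
- cams.calibration(name): a dict with "K" (3x3 intrinsics, pixels), "rvec" (rotation vector, rad) and "tvec" (3), from world to camera coordinates, as OpenCV has them. Camera axes: x right, y down, z forward; pixel columns grow to the right and rows downward; lengths in m; the calibration is good to about 2 mm. A picture is of the moment at which its call begins: read the wrist's pose just before it. calibration takes no time and is no camera call; for the wrist camera it gives the pose at the moment of the call.
- r.hand_in(): hands the job in, once; it reports no verdict.
The state is a dict: "clock": time; "joint_pos": joint angles; "joint_velocities": joint speeds; "effort": joint torques, N m; "tool_pos": TCP position; "tcp_rot": TCP orientation; "wrist_force": force on the tool from outside, world axes, zero at the start; "torque": the same for the moment, N m; "grip_width": opening from 0.0 (shut) to 1.0 (fully open).
Only numpy, scipy, OpenCV 4.12 (cv2) and the standard library are available. Lean on these libraries where they do the work, as an engineer would, in place of code of your own. Each camera call takes 0.05 s, during which the arm holds its last target. There are 200 camera calls.

## Working session

There is one attempt and no reset: what is moved stays moved. The work goes in short steps, Python scripts to look and compute and a tool call to move; the robot and the scene stay as the last step left them, time stands still between calls to the robot, and variables do not carry over. Pictures are saved under pics/ and viewed, about 8 in all and at most 12, crops included, and the job is handed in when it is done.

Besides the shell and the picture viewer there is one more tool, called after ">>>" by a JSON object that holds its "method" and its "body". servo_tool: Moves the arm, as the interface text tells. Its arguments: {"type":"object","properties":{"plan":{"type":"array","items":{"type":"array","items":{"type":"number"}}},"squeeze":{"type":"number"}},"required":["plan"]}

```bash
ls; mkdir -p pics; python3 - <<'E'
from bench import state,cams,r
import cv2,numpy as np
s=state();print(s)
for n in("scene","side"):
    p,d=cams.read_camera(n);c=cams.calibration(n);np.savez(f"pics/{n}0.npz",p=p,d=d,K=c["K"],rv=c["rvec"],tv=c["tvec"])
    R=cv2.Rodrigues(np.array(c["rvec"]))[0];print(n,c["K"],-R.T@np.array(c["tvec"]).ravel(),R[2])
    cv2.imwrite(f"pics/{n}0.png",p[:,:,::-1])
E
```

```text
pics
{'clock': 0.0, 'joint_pos': array([ 3.33683878e-01,  4.08366271e-02,  8.38281461e-02, -4.60180195e-04,
       -1.61549326e+00, -3.33727106e-01]), 'joint_velocities': array([-0.00215915, -0.00064913, -0.00047404, -0.00019387,  0.0018277 ,
        0.00020278]), 'effort': array([-7.27207535e-04, -3.68200672e+01,  3.47413230e+01,  6.93227157e+00,
       -5.48646509e-03, -9.47124363e-06]), 'tool_pos': array([5.99681594e-01, 7.48502002e-05, 2.30275025e-01]), 'tcp_rot': array([-7.07098353e-01,  7.07114658e-01,  5.79012087e-04, -6.66852278e-04]), 'wrist_force': array([ 0.50887865, -0.09032499, -0.36933285]), 'torque': array([-0.03410299,  0.00716471,  0.0216853 ]), 'grip_width': 1.0060013679920716}
scene [[463.5412582    0.         319.69717644]
 [  0.         463.5412582  239.93245095]
 [  0.           0.           1.        ]] [ 0.87529944 -0.68905995  1.01254763] [-0.33418136  0.59233807 -0.73311556]
side [[441.11862061   0.         314.86061653]
 [  0.         441.11862061 238.64479107]
 [  0.           0.           1.        ]] [-0.07756417 -0.59399553  0.8098889 ] [ 0.53454474  0.57155885 -0.62256116]
```

View pics/scene0.png

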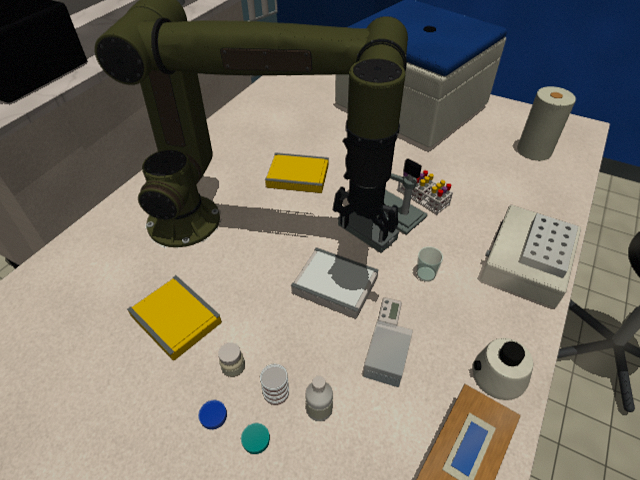

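View pics/side0.png

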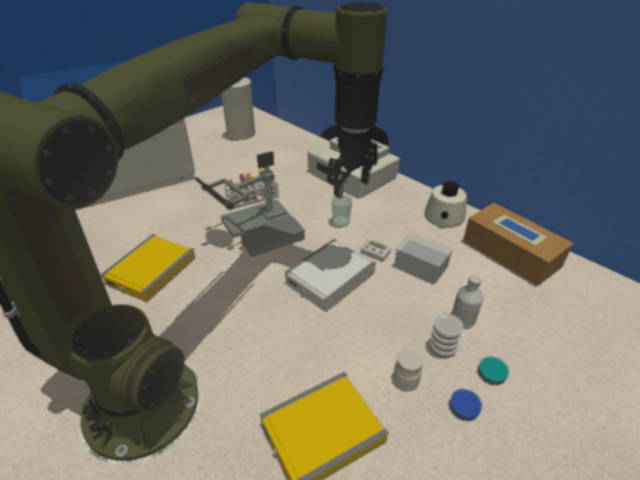

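Scene image: the pile of four is at about (274,384). Its possible confusions are the blue disc (212,414), the turquoise disc (255,438), the jar (231,359) and the bottle (319,398). The light box is the white case at (335,281), and the yellow boxes at (297,172) and (175,315) are look-alikes. The stand is at (400,210), behind the gripper. In the side image its handle is at (265,160), and the arm points left to about (215,190). Next I measure from depth.

```bash
cat > h.py <<'E'
import cv2,numpy as np
from bench import state,cams,r
def load(f):
    z=np.load(f);return z["p"],z["d"],z["K"],z["rv"],z["tv"]
def snap(n,f):
    c=cams.calibration(n);p,d=cams.read_camera(n)
    np.savez(f"pics/{f}.npz",p=p,d=d,K=c["K"],rv=c["rvec"],tv=c["tvec"]);return p,d,c["K"],c["rvec"],c["tvec"]
def world(D):
    p,d,K,rv,tv=D;K=np.array(K);R=cv2.Rodrigues(np.array(rv))[0]
    v,u=np.mgrid[:480,:640];P=np.stack([(u-K[0,2])*d/K[0,0],(v-K[1,2])*d/K[1,1],d],-1)
    W=(P-np.array(tv).ravel())@R;W[d<=0]=np.nan;return W
def ray(D,u,v,z):
    p,d,K,rv,tv=D;K=np.array(K);R=cv2.Rodrigues(np.array(rv))[0];c=-R.T@np.array(tv).ravel()
    q=R.T@np.array([(u-K[0,2])/K[0,0],(v-K[1,2])/K[1,1],1]);return c+q*(z-c[2])/q[2]
def proj(D,P):
    return cv2.projectPoints(np.array(P,float).reshape(-1,3),np.array(D[3],float),np.array(D[4],float),np.array(D[2]),None)[0].reshape(-1,2)
E
python3 - <<'E'
from h import *
np.set_printoptions(precision=4,suppress=True)
S=2.5e-3 # m per px ; x 0.1..1.1 up, y -.7...6
for n in("scene","side"):
    D=load(f"pics/{n}0.npz");W=world(D);p=D[0]
    for nm,(u,v) in {"scene":dict(pile=(274,376),box=(335,275),bench=(400,330),jar=(231,350),bott=(319,382)),"side":dict(pile=(447,325),box=(325,265),handle=(265,160),foot=(240,215))}[n].items(): print(n,nm,W[v,u])
# merged topdown colour map
ims=[]
for n in("scene","side"):
    D=load(f"pics/{n}0.npz");W=world(D);H=np.zeros((520,400,3),np.uint8);Z=np.full((520,400),-1.)
    w=W.reshape(-1,3);c=D[0].reshape(-1,3);ok=np.isfinite(w[:,2])&(w[:,2]<0.24)
    w=w[ok];c=c[ok];o=np.argsort(w[:,2]);w=w[o];c=c[o]
    i=((0.95-w[:,0])/2e-3).astype(int);j=((0.4-w[:,1])/2e-3).astype(int)
    k=(i>=0)&(i<400)&(j>=0)&(j<400);H=np.zeros((400,400,3),np.uint8);
    h=np.zeros((400,400),np.uint8);h[i[k],j[k]]=np.clip(w[k,2]*1000,0,255)
    H[i[k],j[k]]=c[k];np.save(f"pics/h_{n}.npy",h)
    hc=cv2.applyColorMap(h,cv2.COLORMAP_JET);ims.append(hc)
    ims.append(H[:,:,::-1])
cv2.imwrite("pics/top0.png",cv2.resize(np.hstack([ims[0],ims[2]]),(800,400)))
E
```

```text
scene pile [ 0.5564 -0.3331  0.0792]
scene box [0.53   0.0036 0.0408]
scene bench [ 0.7501 -0.0886  0.067 ]
scene jar [ 0.4332 -0.3233  0.071 ]
scene bott [ 0.6614 -0.321   0.1326]
side pile [ 0.5489 -0.3332  0.0799]
side box [0.5256 0.0132 0.0414]
side handle [0.5936 0.3304 0.1986]
side foot [0.5134 0.3749 0.0217]
```

View pics/top0.png

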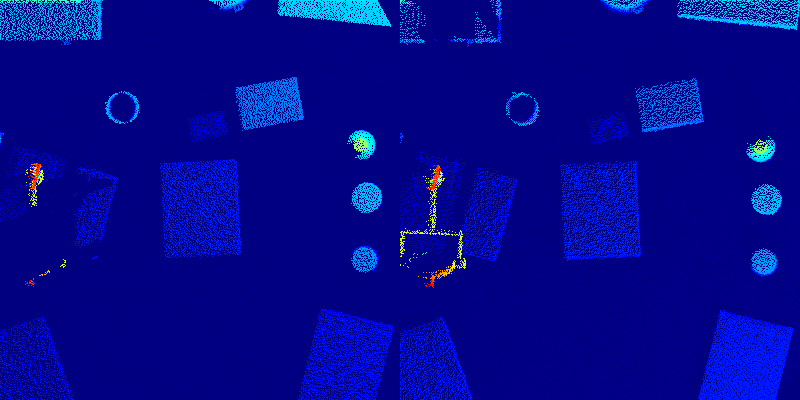

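The merged top map (x = 0.95−2 mm·row, y = 0.4−2 mm·col, left panel) shows the light box at (200,208), the pile at (367,198) between the jar (364,260) and the bottle (362,145), and the stand's post at (35,178) with its arm towards −x. The slide box is at (95,215). The free strip for the stand is on the light box's −y side. Next I refine the measurements and crop the pile.

```bash
python3 - <<'E'
from h import *
np.set_printoptions(precision=4,suppress=True)
C=[]
for n in("scene","side"):
    D=load(f"pics/{n}0.npz");W=world(D)
    def sel(x0,x1,y0,y1,z0,z1):
        m=(W[...,0]>x0)&(W[...,0]<x1)&(W[...,1]>y0)&(W[...,1]<y1)&(W[...,2]>z0)&(W[...,2]<z1);return W[m]
    a=sel(.5,.61,-.39,-.27,.074,.088);c,rad=cv2.minEnclosingCircle(a[:,:2].astype(np.float32))
    print(n,"pile",len(a),c,rad,a[:,2].mean(), np.percentile(a,[1,99],axis=0)[:, :2].mean(0))
    a=sel(.40,.66,-.11,.11,.034,.05);print("box",cv2.minAreaRect(a[:,:2].astype(np.float32)),np.median(a[:,2]), np.percentile(a,[.5,99.5],axis=0)[:,:2].ravel())
    a=sel(.53,.66,.27,.39,.175,.23);print("handle",len(a),cv2.minAreaRect(a[:,:2].astype(np.float32)),a.mean(0),np.percentile(a,[1,99],axis=0))
    a=sel(.47,.56,.29,.38,.13,.16);print("bar",len(a));
    if len(a)>20: print(cv2.fitLine(a[:,:2].astype(np.float32),cv2.DIST_HUBER,0,.01,.01).ravel(),a[:,2].max())
    a=sel(.40,.68,.13,.28,.03,.042);print("slidebox",cv2.minAreaRect(a[:,:2].astype(np.float32)))
    a=sel(.36,.7,.27,.42,.010,.022);print("foot",len(a),cv2.minAreaRect(a[:,:2].astype(np.float32)))
    a=sel(.40,.46,-.38,-.28,.06,.08);print("jar",cv2.minEnclosingCircle(a[:,:2].astype(np.float32)))
    a=sel(.62,.70,-.38,-.28,.05,.09);print("bot",cv2.minEnclosingCircle(a[:,:2].astype(np.float32)))
a=cv2.imread("pics/scene0.png")[320:460,180:360];b=cv2.imread("pics/side0.png")[120:260,180:320]
cv2.imwrite("pics/crop1.png",np.hstack([cv2.resize(a,(450,350),interpolation=2),cv2.resize(b,(350,350),interpolation=2)]))
E
```

```text
scene pile 581 (0.5542880296707153, -0.3328392207622528) 0.031252603977918625 0.07966041394492486 [ 0.5545 -0.3337]
box ((0.5318295359611511, -0.0013584420084953308), (0.19127772748470306, 0.15505748987197876), 3.032181739807129) 0.04006209419882353 [ 0.4378 -0.0796  0.6272  0.0749]
handle 249 ((0.5978478193283081, 0.3329275846481323), (0.01935841143131256, 0.05098002031445503), 73.65234375) [0.5988 0.3285 0.2014] [[0.573  0.3188 0.1777]
 [0.6218 0.3416 0.2198]]
bar 44
[ 0.9993 -0.0365  0.549   0.3324] 0.15589309555704872
slidebox ((0.5242770910263062, 0.2237897515296936), (0.08267298340797424, 0.1758318841457367), 75.47895812988281)
foot 468 ((0.5913636088371277, 0.3460330069065094), (0.1483425348997116, 0.1884244829416275), 87.83312225341797)
jar ((0.43028512597084045, -0.3287898600101471), 0.025448419153690338)
bot ((0.6602372527122498, -0.32207685708999634), 0.029188569635152817)
side pile 527 (0.5501464605331421, -0.3320607841014862) 0.0314345583319664 0.08113144785220816 [ 0.5509 -0.3332]
box ((0.5288673043251038, -0.0009526461362838745), (0.19290220737457275, 0.15411882102489471), 2.2602782249450684) 0.041603248609237926 [ 0.4335 -0.079   0.6229  0.0751]
handle 252 ((0.5949215888977051, 0.331380158662796), (0.01754193753004074, 0.050469204783439636), 71.4758071899414) [0.5926 0.3298 0.2011] [[0.5706 0.3202 0.1766]
 [0.6185 0.3443 0.2208]]
bar 222
[ 0.9981 -0.062   0.507   0.3345] 0.15689310885766117
slidebox ((0.5213843584060669, 0.22581256926059723), (0.08639490604400635, 0.1757470965385437), 75.30504608154297)
foot 996 ((0.5620052218437195, 0.34512388706207275), (0.2416302114725113, 0.1478881686925888), 0.17110677063465118)
jar ((0.426772803068161, -0.3264462649822235), 0.026441995054483414)
bot ((0.6547806859016418, -0.32120007276535034), 0.02928983047604561)
```

View pics/crop1.png

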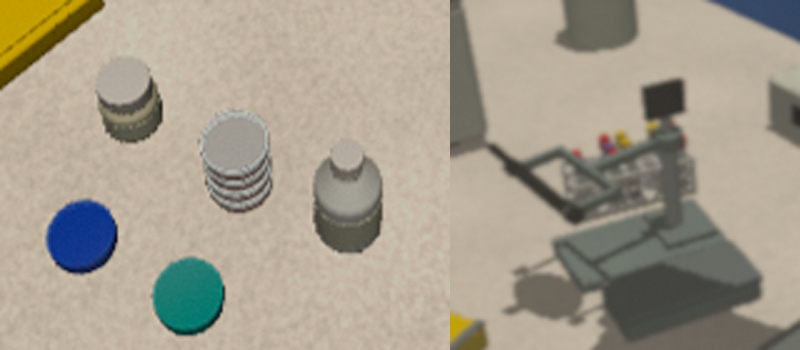

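The crop confirms it: the pile of four clear dishes stands at crop (235,160), between the jar and the bottle, and the blue and turquoise discs are separate. Right crop: stand with handle at (663,100), arm roughly folded, tab up.

Measured positions:

| Item | Position (m) | Check |
|---|---|---|
| Pile top | (0.5525, −0.333, 0.080) | diameter 62 mm |
| Plate centre | (0.530, −0.001, 0.040) | 191×154 mm, yaw ≈2.6° |
| Handle | (0.596, 0.332) | long axis at −16.5° |

The sizes agree with the descriptions. I go to the pile first.

```bash
cat >> h.py <<'E'
from scipy.spatial.transform import Rotation as Ro
def go(x,y,z,yaw):
    """yaw deg: world heading of tool y axis (mod 180 chosen by caller), tool z down"""
    s=state();R0=Ro.from_quat(s["tcp_rot"]);a=np.radians(yaw)
    ty=np.array([np.cos(a),np.sin(a),0]);tz=np.array([0,0,-1.]);tx=np.cross(ty,tz)
    R1=Ro.from_matrix(np.c_[tx,ty,tz])
    d=R0.inv().apply(np.array([x,y,z])-s["tool_pos"]);w=(R0.inv()*R1).as_rotvec()
    print("t",s["clock"],"pos",s["tool_pos"].round(4),"F",s["wrist_force"].round(2),"w",round(float(s["grip_width"]),3),"q1,6",s["joint_pos"][[0,5]].round(2));print("shift",d.round(4),"rot",w.round(4))
E
```

>>> {"method": "servo_tool", "body": {"plan": [[0.3, 0.045, 0.04, 0, 0, 0.8, 0], [0.3, 0.045, 0.04, 0, 0, 0.8, 0], [0.3, 0.045, 0.04, 0, 0, 0.8, 0], [0.3, 0.045, 0.04, 0, 0, 0.8, 0], [0.3, 0.045, 0.04, 0, 0, 0.8, 0]]}}

```text
clock: 0.72
tool_pos: [0.5541, -0.3019, 0.1905]
tcp_rot: [-0.374, 0.927, 0.0, -0.0]
wrist_force: [0.9, -0.1, -0.2]
grip_width: 0.997
```

```bash
python3 -c "
from h import *
go(.5525,-.333,.11,90)"
```

```text
t 0.725 pos [ 0.5541 -0.3019  0.1905] F [ 0.89 -0.09 -0.18] w 0.997 q1,6 [-0.18 -0.62]
shift [ 0.0227 -0.0213  0.0805] rot [ 6.000e-04 -6.000e-04  7.673e-01]
```

>>> {"method": "servo_tool", "body": {"plan": [[0.023, -0.021, 0.05, 0, 0, 0.767, 0], [0.023, -0.021, 0.05, 0, 0, 0.767, 0], [0.023, -0.021, 0.05, 0, 0, 0.767, 0], [0.023, -0.021, 0.05, 0, 0, 0.767, 0], [0.023, -0.021, 0.05, 0, 0, 0.767, 0]]}}

```text
clock: 1.35
tool_pos: [0.5529, -0.331, 0.1407]
tcp_rot: [-0.002, 1.0, 0.0, -0.0]
wrist_force: [0.3, 0.7, 0.3]
grip_width: 1.001
```

```bash
python3 - <<'E'
from h import *
D=snap("wrist","w1");W=world(D);cv2.imwrite("pics/w1.png",D[0][:,:,::-1])
c=np.array(D[3]);R=cv2.Rodrigues(c)[0];print("cam",-R.T@np.array(D[4]).ravel(),R[2])
m=(abs(W[...,0]-.5525)<.06)&(abs(W[...,1]+.333)<.06)&(W[...,2]>.07)&(W[...,2]<.09)
a=W[m];print(len(a),a[:,2].mean() if len(a) else 0)
if len(a): print(cv2.minEnclosingCircle(a[:,:2].astype(np.float32)))
go(.5525,-.333,.057,90)
E
```

```text
cam [ 0.4702399  -0.33053003  0.28369069] [ 3.19003865e-01  6.65582041e-04 -9.47753181e-01]
8376 0.07996595090888825
((0.5532708764076233, -0.3329673111438751), 0.030245648697018623)
t 1.4 pos [ 0.5529 -0.331   0.1408] F [ 0.13  0.38 -0.12] w 1.0 q1,6 [-0.23 -1.34]
shift [ 0.0004 -0.002   0.0838] rot [ 0.0003 -0.0008  0.0058]
```

View pics/w1.png

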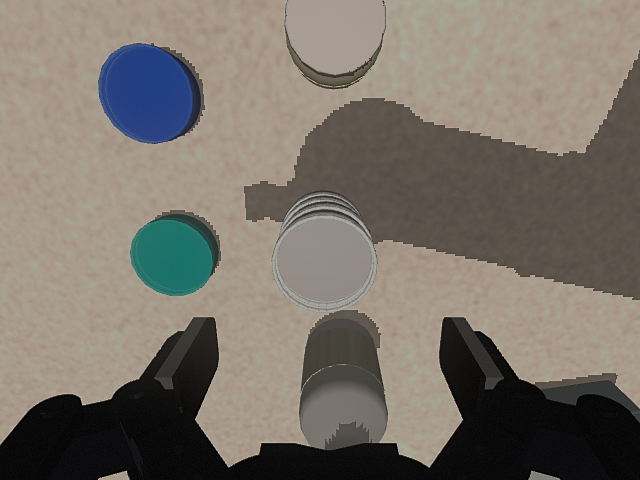

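The wrist view shows the pile's top dish at (325,262), between the open fingers (190,350) and (465,350). Depth gives its centre as (0.5533, −0.3330), top 0.0800 and radius 30 mm. I descend so the fingertips stay above the second dish.

>>> {"method": "servo_tool", "body": {"plan": [[0, -0.002, 0.03, 0, 0, 0.006, 0], [0, -0.002, 0.055, 0, 0, 0.006, 0], [0, -0.002, 0.075, 0, 0, 0.006, 0], [0, -0.002, 0.084, 0, 0, 0.006, 0], [0, -0.002, 0.084, 0, 0, 0.006, 0]], "squeeze": 25}}

```text
clock: 2.02
tool_pos: [0.553, -0.3331, 0.057]
tcp_rot: [0.001, 1.0, -0.0, -0.0]
wrist_force: [-0.1, -0.5, -0.4]
grip_width: 1.0
```

>>> {"method": "servo_tool", "body": {"plan": [[0, 0, 0, 0, 0, 0, 0.15], [0, 0, 0, 0, 0, 0, 0.25], [0, 0, 0, 0, 0, 0, 0.4], [0, 0, 0, 0, 0, 0, 0.4], [0, 0, 0, 0, 0, 0, 0.4]]}}

```text
clock: 2.65
tool_pos: [0.5536, -0.3333, 0.0585]
tcp_rot: [0.001, 1.0, -0.0, 0.001]
wrist_force: [0.1, 0.5, 5.1]
grip_width: 0.692
```

```bash
python3 - <<'E'
from h import *
go(.5525,-.333,.057,90)
D=snap("wrist","w2");cv2.imwrite("pics/w2.png",D[0][:,:,::-1]);W=world(D)
m=(abs(W[...,0]-.5525)<.035)&(abs(W[...,1]+.333)<.024)&(W[...,2]>.07)&(W[...,2]<.09);print(W[m].mean(0),W[m][:,2].std())
E
```

```text
t 2.65 pos [ 0.5536 -0.3333  0.0585] F [0.12 0.5  5.11] w 0.692 q1,6 [-0.23 -1.34]
shift [0.0011 0.0003 0.0015] rot [-0.001   0.0015 -0.0019]
[ 0.5499673  -0.33282122  0.07986069] 0.0012574377985415752
```

>>> {"method": "servo_tool", "body": {"plan": [[0, 0, -0.002, 0, 0, 0, 0.4], [0, 0, -0.006, 0, 0, 0, 0.4], [0, 0, -0.015, 0, 0, 0, 0.4], [0, 0, -0.03, 0, 0, 0, 0.4], [0, 0, -0.03, 0, 0, 0, 0.4]]}}

```text
clock: 3.32
tool_pos: [0.5541, -0.3336, 0.0898]
tcp_rot: [0.001, 1.0, -0.001, 0.002]
wrist_force: [-1.0, -0.1, -0.7]
grip_width: 0.695
```

```bash
python3 - <<'E'
from h import *
go(.530,-.001,.15,90)
D=snap("wrist","w2");W=world(D);D2=snap("scene","s2");
m=(abs(W[...,0]-.5525)<.035)&(abs(W[...,1]+.333)<.024)&(W[...,2]>.09)&(W[...,2]<.12);print("held",W[m].mean(0),W[m][:,2].std(),cv2.minEnclosingCircle(W[m][:,:2].astype(np.float32)))
a=W[m];A=np.c_[a[:,:2]-a[:,:2].mean(0),np.ones(len(a))];print("slope",np.linalg.lstsq(A,a[:,2],rcond=None)[0])
b=np.hstack([cv2.resize(D[0][120:480,120:520],(400,360)),cv2.resize(D2[0][320:440,210:343],(399,360))]);cv2.imwrite("pics/w2.png",b[:,:,::-1])
E
```

```text
t 3.325 pos [ 0.5541 -0.3336  0.0898] F [-0.98 -0.13 -0.68] w 0.695 q1,6 [-0.23 -1.34]
shift [ 0.0246  0.3324 -0.0608] rot [-0.0015  0.0033 -0.0021]
held [ 0.54927797 -0.33287925  0.11041439] 0.003562095503227607 ((0.553647518157959, -0.33272606134414673), 0.030582157894968987)
slope [ 0.0816761  -0.00218069  0.11041439]
```

View pics/w2.png

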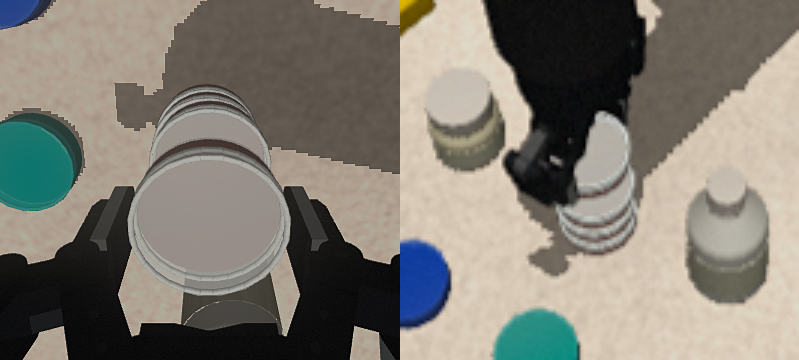

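The held dish is lifted clear at crop (210,220), and three dishes remain in line in the pile. I carry it over to the plate.

>>> {"method": "servo_tool", "body": {"plan": [[0.003, 0.03, -0.01, 0, 0, 0, 0.4], [0.006, 0.075, -0.02, 0, 0, 0, 0.4], [0.01, 0.125, -0.02, 0, 0, 0, 0.4], [0.014, 0.175, -0.02, 0, 0, 0, 0.4], [0.018, 0.225, -0.02, 0, 0, 0, 0.4]]}}

```text
clock: 4.05
tool_pos: [0.535, -0.1065, 0.1068]
tcp_rot: [0.001, 1.0, 0.0, -0.0]
wrist_force: [0.4, -0.2, -1.1]
grip_width: 0.69
```

>>> {"method": "servo_tool", "body": {"plan": [[0.003, 0.04, 0, 0, 0, 0, 0.4], [0.005, 0.075, 0, 0, 0, 0, 0.4], [0.006, 0.1, 0, 0, 0, 0, 0.4], [0.006, 0.107, 0, 0, 0, 0, 0.4], [0.006, 0.107, 0, 0, 0, 0, 0.4]]}}

```text
clock: 4.68
tool_pos: [0.5297, -0.001, 0.107]
tcp_rot: [0.001, 1.0, -0.0, -0.0]
wrist_force: [-0.7, 0.4, -0.8]
grip_width: 0.691
```

```bash
python3 - <<'E'
from h import *
go(.530,-.001,.0385,90)
D=snap("wrist","w3");W=world(D)
t=state()["tool_pos"]
m=(np.hypot(W[...,0]-t[0],W[...,1]-t[1])<.02)&(W[...,2]>t[2]+.01)&(W[...,2]<t[2]+.035)
a=W[m];A=np.c_[a[:,:2]-t[:2],np.ones(len(a))];k=np.linalg.lstsq(A,a[:,2],rcond=None)[0];print(len(a),"slope",k)
m=(np.hypot(W[...,0]-t[0],W[...,1]-t[1])<.04)&(abs(W[...,2]-(W[...,:2]-t[:2])@k[:2]-k[2])<.0025);print("held",cv2.minEnclosingCircle(W[m][:,:2].astype(np.float32)))
m=(W[...,2]>.034)&(W[...,2]<.046)&(abs(W[...,0]-.53)<.12)&(abs(W[...,1])<.1);print("box",cv2.minAreaRect(W[m][:,:2].astype(np.float32)),np.median(W[m][:,2]))
E
```

```text
t 4.675 pos [ 0.5297 -0.001   0.107 ] F [-0.69  0.41 -0.77] w 0.691 q1,6 [ 0.38 -1.95]
shift [-0.0004  0.      0.0685] rot [-0.0002 -0.0006 -0.0016]
8204 slope [-0.00205021 -0.00050065  0.12863459]
held ((0.5221330523490906, -0.0015006307512521744), 0.03934112563729286)
box ((0.5307353734970093, -0.0011317804455757141), (0.1894657015800476, 0.15094314515590668), 2.738520383834839) 0.04021844397958591
```

>>> {"method": "servo_tool", "body": {"plan": [[-0.001, 0, 0.03, 0, 0, 0, 0.4], [-0.001, 0, 0.05, 0, 0, 0, 0.4], [-0.001, 0, 0.062, 0, 0, 0, 0.4], [-0.001, 0, 0.067, 0, 0, 0, 0.4], [-0.001, 0, 0.069, 0, 0, 0, 0.4]]}}

```text
clock: 5.35
tool_pos: [0.5311, -0.0013, 0.0387]
tcp_rot: [0.001, 1.0, -0.0, 0.0]
wrist_force: [0.4, 0.4, 0.1]
grip_width: 0.697
```

>>> {"method": "servo_tool", "body": {"plan": [[0, 0, 0, 0, 0, 0, 0.4], [0, 0, 0, 0, 0, 0, 0.25], [0, 0, 0, 0, 0, 0, 0.1], [0, 0, 0, 0, 0, 0, 0], [0, 0, 0, 0, 0, 0, 0]]}}

```text
clock: 5.98
tool_pos: [0.5309, -0.001, 0.0383]
tcp_rot: [0.001, 1.0, -0.0, 0.0]
wrist_force: [-0.1, -0.1, 0.1]
grip_width: 0.999
```

>>> {"method": "servo_tool", "body": {"plan": [[0, 0, -0.01, 0, 0, 0, 0], [0, 0, -0.03, 0, 0, 0, 0], [0, 0, -0.06, 0, 0, 0, 0], [0, 0, -0.1, 0, 0, 0, 0], [0, 0, -0.12, 0, 0, 0, 0]]}}

```text
clock: 6.6
tool_pos: [0.5317, -0.001, 0.1615]
tcp_rot: [0.001, 1.0, 0.0, 0.002]
wrist_force: [-0.2, -0.1, -0.2]
grip_width: 0.999
```

```bash
python3 - <<'E'
from h import *
go(.596,.332,.30,-106.5+180)
D=snap("wrist","w4");W=world(D)
m=(np.hypot(W[...,0]-.53,W[...,1])<.05)&(W[...,2]>.055)&(W[...,2]<.066);a=W[m]
print("dish",cv2.minEnclosingCircle(a[:,:2].astype(np.float32)),a[:,2].mean(),a[:,2].std())
D=snap("side","sd4");W=world(D);m=(abs(W[...,0]-.5525)<.05)&(abs(W[...,1]+.333)<.05)&(W[...,2]>.05)&(W[...,2]<.09);a=W[m];print("pile",cv2.minEnclosingCircle(a[:,:2].astype(np.float32)),np.median(a[:,2]))
E
```

```text
t 6.6 pos [ 0.5317 -0.001   0.1615] F [-0.2  -0.09 -0.22] w 0.999 q1,6 [ 0.38 -1.95]
shift [-0.0641  0.3332 -0.138 ] rot [0.0011 0.0037 0.2858]
dish ((0.5308557152748108, -0.00028647814178839326), 0.03012288734316826) 0.06005769974967035 0.0007623761753833632
pile ((0.5512884259223938, -0.3345126509666443), 0.03212479129433632) 0.061272194133834744
```

The dish is down at (0.5309, −0.0003), top at 0.0601, within 1 mm of the plate centre, and three dishes are still piled. I go above the stand next.

>>> {"method": "servo_tool", "body": {"plan": [[-0.02, 0.02, -0.06, 0, 0, 0.05, 0], [-0.04, 0.07, -0.12, 0, 0, 0.1, 0], [-0.064, 0.13, -0.16, 0, 0, 0.17, 0], [-0.064, 0.19, -0.16, 0, 0, 0.23, 0], [-0.064, 0.25, -0.16, 0, 0, 0.286, 0]]}}

```text
clock: 7.32
tool_pos: [0.5948, 0.2274, 0.3161]
tcp_rot: [0.145, 0.989, -0.0, -0.0]
wrist_force: [1.2, 0.2, -0.1]
grip_width: 0.998
```

```bash
python3 - <<'E'
from h import *
np.set_printoptions(precision=4,suppress=True)
go(.596,.332,.26,73.5)
D=snap("wrist","w5");W=world(D);cv2.imwrite("pics/w5.png",D[0][:,:,::-1])
m=(abs(W[...,0]-.596)<.05)&(abs(W[...,1]-.332)<.04)&(W[...,2]>.2)&(W[...,2]<.225);a=W[m].astype(np.float32);print("handle",len(a),cv2.minAreaRect(a[:,:2]) if len(a) else 0, a[:,2].max() if len(a) else 0)
m=(W[...,0]>.49)&(W[...,0]<.555)&(abs(W[...,1]-.335)<.03)&(W[...,2]>.13)&(W[...,2]<.16);a=W[m].astype(np.float32);print("bar",len(a));
if len(a): print(cv2.fitLine(a[:,:2],cv2.DIST_HUBER,0,.01,.01).ravel(),cv2.minAreaRect(a[:,:2]),a[:,2].max())
m=(W[...,0]>.36)&(W[...,0]<.70)&(abs(W[...,1]-.34)<.12)&(W[...,2]>.010)&(W[...,2]<.020);a=W[m].astype(np.float32);print("foot",len(a),cv2.minAreaRect(a[:,:2]) if len(a) else 0)
E
```

```text
t 7.325 pos [0.5948 0.2274 0.3161] F [ 1.19  0.17 -0.1 ] w 0.998 q1,6 [ 0.68 -2.54]
shift [0.0288 0.1006 0.0561] rot [-0.0003 -0.0007 -0.0029]Traceback (most recent call last):
  File "<stdin>", line 5, in <module>
cv2.error: OpenCV(4.12.0) /io/opencv/modules/imgproc/src/convhull.cpp:143: error: (-215:Assertion failed) total >= 0 && (depth == CV_32F || depth == CV_32S) in function 'convexHull'
```

View pics/w5.png

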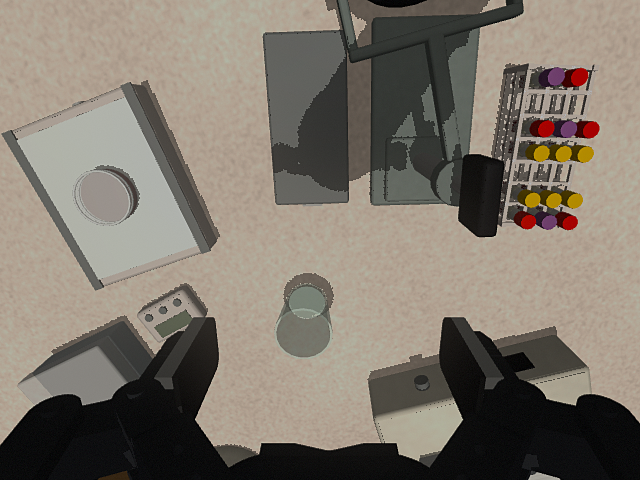

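The wrist view shows the handle at (480,195), aligned with the tool. The arm bar runs from (450,160) to (430,40), and the slide box at (305,120) lies beside the foot. My slice was non-contiguous, so I fix that and rerun on the saved frame.

```bash
cat > st.py <<'E'
from h import *
import sys
np.set_printoptions(precision=4,suppress=True)
D=load("pics/w5.npz");W=world(D)
def S(x0,x1,y0,y1,z0,z1):
    m=(W[...,0]>x0)&(W[...,0]<x1)&(W[...,1]>y0)&(W[...,1]<y1)&(W[...,2]>z0)&(W[...,2]<z1);return np.ascontiguousarray(W[m].astype(np.float32))
xy=lambda a:np.ascontiguousarray(a[:,:2])
a=S(.54,.65,.28,.38,.212,.222);print("handletop",len(a),cv2.minAreaRect(xy(a)),np.median(a[:,2]))
a=S(.49,.555,.30,.37,.147,.157);print("bartop",len(a),cv2.minAreaRect(xy(a)),cv2.fitLine(xy(a),cv2.DIST_HUBER,0,.01,.01).ravel(),np.median(a[:,2]))
a=S(.36,.70,.25,.42,.011,.020);print("foot",len(a),cv2.minAreaRect(xy(a)))
a=S(.40,.66,.13,.28,.030,.040);print("slide",len(a),cv2.minAreaRect(xy(a)))
E
python3 st.py
```

```text
handletop 1766 ((0.5961925983428955, 0.3338204622268677), (0.014179795980453491, 0.049291037023067474), 75.36752319335938) 0.21683893
bartop 1789 ((0.522515594959259, 0.34356924891471863), (0.06495093554258347, 0.052217140793800354), 0.02547568455338478) [ 0.9992 -0.0406  0.5352  0.3357] 0.15195592
foot 10445 ((0.5643652081489563, 0.3652872145175934), (0.15413925051689148, 0.21133868396282196), 74.86929321289062)
slide 13426 ((0.5227214097976685, 0.2268630713224411), (0.08211363852024078, 0.17488817870616913), 75.08045196533203)
```

```bash
python3 -c "
from h import *
go(.5865,.3363,.25,75.4)"
```

```text
t 7.375 pos [0.5939 0.234  0.3136] F [-2.62  0.44 -4.96] w 1.003 q1,6 [ 0.69 -2.55]
shift [0.036  0.096  0.0637] rot [-0.0006 -0.0035 -0.0333]
```

>>> {"method": "servo_tool", "body": {"plan": [[0.015, 0.04, 0.02, 0, 0, -0.02, 0], [0.03, 0.08, 0.045, 0, 0, -0.033, 0], [0.036, 0.096, 0.06, 0, 0, -0.033, 0], [0.036, 0.096, 0.064, 0, 0, -0.033, 0], [0.036, 0.096, 0.064, 0, 0, -0.033, 0]]}}

```text
clock: 8.0
tool_pos: [0.5876, 0.3269, 0.2528]
tcp_rot: [0.128, 0.992, -0.0, 0.0]
wrist_force: [-0.2, -0.4, 0.4]
grip_width: 1.003
```

```bash
python3 -c "
from h import *
go(.5865,.3363,.179,75.4)"
```

```text
t 8.0 pos [0.5876 0.3269 0.2528] F [-0.23 -0.37  0.39] w 1.003 q1,6 [ 0.8  -2.63]
shift [0.0034 0.0089 0.0738] rot [-0.0005  0.0003 -0.0012]
```

>>> {"method": "servo_tool", "body": {"plan": [[0.0034, 0.009, 0.01, 0, 0, 0, 0], [0.0034, 0.009, 0.035, 0, 0, 0, 0], [0.0034, 0.009, 0.06, 0, 0, 0, 0], [0.0034, 0.009, 0.074, 0, 0, 0, 0], [0.0034, 0.009, 0.074, 0, 0, 0, 0]], "squeeze": 100}}

```text
clock: 8.62
tool_pos: [0.5861, 0.337, 0.1778]
tcp_rot: [0.127, 0.992, -0.001, -0.001]
wrist_force: [0.3, 0.5, 1.0]
grip_width: 1.001
```

>>> {"method": "servo_tool", "body": {"plan": [[0, 0, 0, 0, 0, 0, 0.4], [0, 0, 0, 0, 0, 0, 0.7], [0, 0, 0, 0, 0, 0, 0.9], [0, 0, 0, 0, 0, 0, 0.95], [0, 0, 0, 0, 0, 0, 0.95]]}}

```text
clock: 9.25
tool_pos: [0.5864, 0.3372, 0.179]
tcp_rot: [0.127, 0.992, -0.0, 0.0]
wrist_force: [-0.7, -2.4, 1.4]
grip_width: 0.152
```

```bash
python3 -c "
from h import *
go(.5865,.3363,.179,75.4)"
```

```text
t 9.25 pos [0.5864 0.3372 0.179 ] F [-0.71 -2.38  1.44] w 0.152 q1,6 [ 0.82 -2.64]
shift [-0.0003 -0.0008  0.    ] rot [-0.0001  0.0004 -0.0005]
```

The grip on the handle reads 12.9 mm. I lift slowly.

>>> {"method": "servo_tool", "body": {"plan": [[0, 0, -0.002, 0, 0, 0, 0.95], [0, 0, -0.006, 0, 0, 0, 0.95], [0, 0, -0.015, 0, 0, 0, 0.95], [0, 0, -0.03, 0, 0, 0, 0.95], [0, 0, -0.03, 0, 0, 0, 0.95]]}}

```text
clock: 9.88
tool_pos: [0.5871, 0.3378, 0.2115]
tcp_rot: [0.127, 0.992, 0.001, 0.002]
wrist_force: [-0.3, 0.1, -6.7]
grip_width: 0.152
```

>>> {"method": "servo_tool", "body": {"plan": [[0, 0, -0.015, 0, 0, 0, 0.95], [0, 0, -0.04, 0, 0, 0, 0.95], [0, 0, -0.065, 0, 0, 0, 0.95], [0, 0, -0.08, 0, 0, 0, 0.95], [0, 0, -0.08, 0, 0, 0, 0.95]]}}

```text
clock: 10.5
tool_pos: [0.5866, 0.3376, 0.2903]
tcp_rot: [0.127, 0.992, 0.001, 0.001]
wrist_force: [-0.7, 1.0, -7.8]
grip_width: 0.153
```

```bash
python3 - <<'E'
from h import *
np.set_printoptions(precision=4,suppress=True)
go(.5979,-.1523,.29,92.7);print(state()["torque"])
D=snap("side","sd6");W=world(D)
m=(abs(W[...,1]-.34)<.09)&(W[...,0]>.43)&(W[...,0]<.66)&(W[...,2]>.118)&(W[...,2]<.142);a=W[m]
A=np.c_[a[:,:2]-a[:,:2].mean(0),np.ones(len(a))];print("foot top",len(a),np.linalg.lstsq(A,a[:,2],rcond=None)[0],a[:,2].std())
cv2.imwrite("pics/sd6.png",D[0][60:360,100:500,::-1])
E
```

```text
t 10.5 pos [0.5866 0.3376 0.2903] F [-0.67  0.96 -7.76] w 0.153 q1,6 [ 0.82 -2.64]
shift [-0.1346 -0.4712 -0.0005] rot [ 0.002   0.0018 -0.3024]
[ 0.0854  0.0387 -0.0833]
foot top 1435 [0.0609 0.0403 0.1303] 0.005099554243655768
```

View pics/sd6.png

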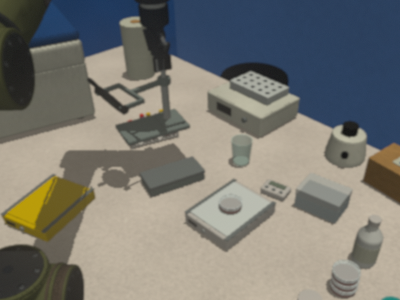

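The view shows the stand hanging free at about (165,100). The load is 7.8 N and the dish stays on the box at (231,203). I carry it over to the −y side of the light box.

>>> {"method": "servo_tool", "body": {"plan": [[-0.004, -0.014, 0, 0, 0, 0, 0.95], [-0.012, -0.042, 0, 0, 0, 0, 0.95], [-0.023, -0.08, 0, 0, 0, 0, 0.95], [-0.035, -0.122, 0, 0, 0, 0, 0.95], [-0.047, -0.165, 0, 0, 0, 0, 0.95]]}}

```text
clock: 11.18
tool_pos: [0.5895, 0.1638, 0.2875]
tcp_rot: [0.127, 0.992, -0.001, -0.001]
wrist_force: [0.5, -0.7, -7.4]
grip_width: 0.15
```

>>> {"method": "servo_tool", "body": {"plan": [[-0.012, -0.042, 0, 0, 0, 0, 0.95], [-0.024, -0.084, 0, 0, 0, 0, 0.95], [-0.036, -0.126, 0, 0, 0, 0, 0.95], [-0.047, -0.164, 0, 0, 0, 0, 0.95], [-0.055, -0.192, 0, 0, 0, 0, 0.95]]}}

```text
clock: 11.8
tool_pos: [0.594, -0.0362, 0.2878]
tcp_rot: [0.128, 0.992, -0.0, -0.001]
wrist_force: [0.3, -0.4, -7.5]
grip_width: 0.151
```

>>> {"method": "servo_tool", "body": {"plan": [[-0.01, -0.03, 0, 0, 0, -0.04, 0.95], [-0.019, -0.06, 0, 0, 0, -0.12, 0.95], [-0.026, -0.085, 0, 0, 0, -0.2, 0.95], [-0.031, -0.105, 0, 0, 0, -0.27, 0.95], [-0.033, -0.114, 0, 0, 0, -0.302, 0.95]]}}

```text
clock: 12.42
tool_pos: [0.597, -0.1541, 0.2874]
tcp_rot: [-0.023, 1.0, -0.0, -0.001]
wrist_force: [0.6, 1.0, -7.7]
grip_width: 0.149
```

>>> {"method": "servo_tool", "body": {"plan": [[0, 0, 0, 0, 0, 0, 0.95]]}}

```text
clock: 12.55
tool_pos: [0.5972, -0.1534, 0.2876]
tcp_rot: [-0.022, 1.0, 0.0, -0.001]
wrist_force: [-0.2, 0.5, -7.6]
grip_width: 0.151
```

```bash
python3 - <<'E'
from h import *
np.set_printoptions(precision=4,suppress=True)
go(.5979,-.1523,.179,92.7);print(state()["torque"])
D=snap("side","sd7");D2=snap("scene","s7")
cv2.imwrite("pics/sd7.png",np.hstack([D[0][120:420,200:600],D2[0][150:450,200:600]])[:,:,::-1])
W=world(D2)
for nm,W in(("side",world(D)),("scene",world(D2))):
  for z0,z1 in((.11,.142),(.245,.28)):
    m=(abs(W[...,1]+.15)<.1)&(W[...,0]>.34)&(W[...,0]<.70)&(W[...,2]>z0)&(W[...,2]<z1);a=W[m]
    if len(a)>30:
        A=np.c_[a[:,:2]-a[:,:2].mean(0),np.ones(len(a))];print(nm,z0,len(a),a.mean(0),np.linalg.lstsq(A,a[:,2],rcond=None)[0],a[:,2].std(),cv2.minAreaRect(np.ascontiguousarray(a[:,:2].astype(np.float32))))
E
```

```text
t 12.55 pos [ 0.5972 -0.1534  0.2876] F [-0.25  0.49 -7.58] w 0.151 q1,6 [ 0.07 -1.6 ]
shift [-0.0009  0.0011  0.1086] rot [ 0.0001 -0.0018 -0.0022]
[ 0.216  -0.234   0.0094]
side 0.11 2116 [ 0.5324 -0.1678  0.1269] [0.0467 0.0414 0.1269] 0.00460178417771336 ((0.5584124326705933, -0.1550200879573822), (0.1970534324645996, 0.11119270324707031), 2.4765665531158447)
side 0.245 1323 [ 0.5007 -0.1799  0.2604] [ 0.0026 -0.0111  0.2604] 0.006450528773332729 ((0.5212644338607788, -0.18144570291042328), (0.21454529464244843, 0.12586785852909088), 7.457034587860107)
scene 0.11 3273 [ 0.5654 -0.1623  0.1268] [0.0375 0.0258 0.1268] 0.004989027390530902 ((0.5623062252998352, -0.154783234000206), (0.19541777670383453, 0.11229799687862396), 2.364718437194824)
scene 0.245 1717 [ 0.5009 -0.1838  0.2601] [-0.0159 -0.0152  0.2601] 0.0075162023422187885 ((0.5283392667770386, -0.1790233999490738), (0.20567718148231506, 0.1278303861618042), 8.6875581741333)
```

View pics/sd7.png

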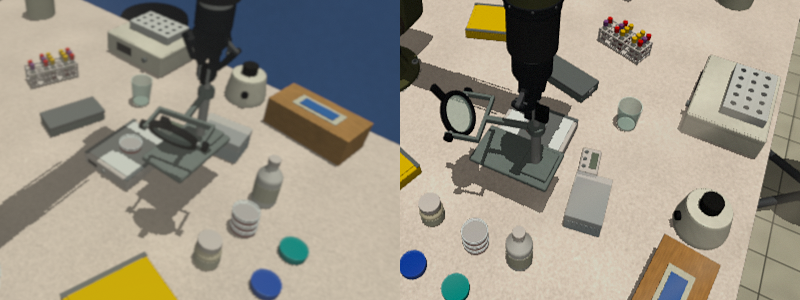

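The foot measures 196×112 mm with yaw 2.4° at (0.560, −0.155). It is over clear bench beside the light box, at (165,150) left and (515,155) right. I lower it.

>>> {"method": "servo_tool", "body": {"plan": [[-0.001, 0.001, 0.02, 0, 0, 0, 0.95], [-0.001, 0.001, 0.05, 0, 0, 0, 0.95], [-0.001, 0.001, 0.08, 0, 0, 0, 0.95], [-0.001, 0.001, 0.097, 0, 0, 0, 0.95], [-0.001, 0.001, 0.101, 0, 0, 0, 0.95]]}}

```text
clock: 13.28
tool_pos: [0.5984, -0.151, 0.1865]
tcp_rot: [-0.024, 1.0, -0.0, -0.001]
wrist_force: [0.4, -0.5, -7.2]
grip_width: 0.154
```

>>> {"method": "servo_tool", "body": {"plan": [[0, 0, 0.002, 0, 0, 0, 0.95], [0, 0, 0.004, 0, 0, 0, 0.95], [0, 0, 0.006, 0, 0, 0, 0.95], [0, 0, 0.007, 0, 0, 0, 0.95], [0, 0, 0.007, 0, 0, 0, 0.95]]}}

```text
clock: 13.9
tool_pos: [0.5989, -0.1514, 0.1806]
tcp_rot: [-0.023, 1.0, -0.0, -0.0]
wrist_force: [-0.7, -0.1, -7.8]
grip_width: 0.148
```

```bash
python3 -c "
from h import *
go(.5979,-.1523,.179,92.7);print(state()['torque'])"
```

```text
t 13.9 pos [ 0.5989 -0.1514  0.1806] F [-0.69 -0.06 -7.83] w 0.148 q1,6 [ 0.08 -1.6 ]
shift [ 0.0011 -0.0009  0.0016] rot [-0.     -0.0002 -0.0004]
[ 0.02201563 -0.07976369 -0.00898868]
```

Not in contact yet at 0.1806; I lower in half-millimetre steps.

>>> {"method": "servo_tool", "body": {"plan": [[0, 0, 0.0005, 0, 0, 0, 0.95], [0, 0, 0.001, 0, 0, 0, 0.95], [0, 0, 0.0015, 0, 0, 0, 0.95], [0, 0, 0.002, 0, 0, 0, 0.95], [0, 0, 0.002, 0, 0, 0, 0.95]]}}

```text
clock: 14.52
tool_pos: [0.5991, -0.1514, 0.1791]
tcp_rot: [-0.023, 1.0, -0.0, 0.0]
wrist_force: [-0.2, -0.4, -5.6]
grip_width: 0.151
```

```bash
python3 -c "
from h import *
go(.5979,-.1523,.179,92.7);print(state()['torque'])"
```

```text
t 14.525 pos [ 0.5991 -0.1514  0.1791] F [-0.21 -0.39 -5.6 ] w 0.151 q1,6 [ 0.08 -1.6 ]
shift [ 0.0012 -0.0008  0.0001] rot [-0.0003  0.0006 -0.0003]
[ 0.09083977 -0.11047937 -0.04297436]
```

>>> {"method": "servo_tool", "body": {"plan": [[0, 0, 0.0005, 0, 0, 0, 0.95], [0, 0, 0.001, 0, 0, 0, 0.95], [0, 0, 0.0015, 0, 0, 0, 0.95], [0, 0, 0.0015, 0, 0, 0, 0.95]]}}

```text
clock: 15.02
tool_pos: [0.5992, -0.1516, 0.179]
tcp_rot: [-0.023, 1.0, -0.0, 0.001]
wrist_force: [-3.7, 2.2, 5.6]
grip_width: 0.152
```

```bash
python3 -c "
from h import *
go(.5979,-.1523,.179,92.7);print(state()['torque'])"
```

```text
t 15.025 pos [ 0.5992 -0.1516  0.179 ] F [-3.69  2.19  5.64] w 0.152 q1,6 [ 0.08 -1.6 ]
shift [ 0.0013 -0.0007 -0.    ] rot [-0.0008  0.0018 -0.0002]
[ 0.84152084  1.21520429 -0.0023009 ]
```

It is resting on the bench (+5.6 N upward). I release and rise.

>>> {"method": "servo_tool", "body": {"plan": [[0, 0, 0, 0, 0, 0, 0.9], [0, 0, 0, 0, 0, 0, 0.7], [0, 0, 0, 0, 0, 0, 0.4], [0, 0, 0, 0, 0, 0, 0.2], [0, 0, 0, 0, 0, 0, 0]], "squeeze": 25}}

```text
clock: 15.65
tool_pos: [0.599, -0.1514, 0.177]
tcp_rot: [-0.023, 1.0, -0.0, -0.0]
wrist_force: [0.2, 0.2, -0.2]
grip_width: 0.917
```

>>> {"method": "servo_tool", "body": {"plan": [[0, 0, -0.02, 0, 0, 0, 0], [0, 0, -0.06, 0, 0, 0, 0], [0, 0, -0.11, 0, 0, 0, 0], [0, 0, -0.15, 0, 0, 0, 0], [0, 0, -0.15, 0, 0, 0, 0]]}}

```text
clock: 16.27
tool_pos: [0.5996, -0.152, 0.3334]
tcp_rot: [-0.023, 1.0, -0.001, 0.004]
wrist_force: [-0.3, -0.1, -0.2]
grip_width: 0.999
```

```bash
cat > ms.py <<'E'
from h import *
import sys
np.set_printoptions(precision=4,suppress=True)
def meas(W,P=(.608,-.152)):
    def S(x0,x1,y0,y1,z0,z1):
        m=(W[...,0]>x0)&(W[...,0]<x1)&(W[...,1]>y0)&(W[...,1]<y1)&(W[...,2]>z0)&(W[...,2]<z1);return np.ascontiguousarray(W[m].astype(np.float32))
    xy=lambda a:np.ascontiguousarray(a[:,:2])
    a=S(P[0]-.05,P[0]+.05,P[1]-.04,P[1]+.04,.213,.221);print("handletop",len(a),cv2.minAreaRect(xy(a)) if len(a)>5 else 0,np.median(a[:,2]) if len(a) else 0)
    a=S(P[0]-.27,P[0]+.1,P[1]-.13,P[1]+.27,.147,.157);rr=np.hypot(a[:,0]-P[0],a[:,1]-P[1]);b=a[(rr>.045)&(rr<.098)]
    if len(b)>10:
        L=cv2.fitLine(xy(b),cv2.DIST_HUBER,0,.01,.01).ravel();d=L[:2]*np.sign(L[:2]@(L[2:]-P));off=np.cross(d,L[2:]-P)
        print("bar",len(b),"dir deg",np.degrees(np.arctan2(d[1],d[0])),"offset",off,"z",np.median(b[:,2]),b[:,:2].mean(0))
    a=S(.40,.70,-.26,-.085,.011,.0205)
    if len(a)>10:print("foot",len(a),cv2.minAreaRect(xy(a)))
    a=S(.40,.70,-.26,-.085,.021,.032);print("foot hi",len(a),a[:,2].min() if len(a) else 0)
E
python3 - <<'E'
from ms import *
go(.49,-.24,.3,92.7)
D=snap("wrist","w8");print("wrist");meas(world(D));D=snap("scene","s8");print("scene");meas(world(D));D=snap("side","d8");print("side");meas(world(D))
E
```

```text
t 16.275 pos [ 0.5996 -0.152   0.3334] F [-0.32 -0.1  -0.22] w 0.999 q1,6 [ 0.08 -1.6 ]
shift [ 0.1139 -0.0828  0.0326] rot [-0.0017  0.0088 -0.0008]
wrist
handletop 1290 ((0.6094755530357361, -0.15038855373859406), (0.048941537737846375, 0.013766773045063019), 2.3206608295440674) 0.21699099
bar 1027 dir deg -164.27112209747307 offset -0.001108240505386028 z 0.1521069 [ 0.5383 -0.1705]
foot 9962 ((0.5816611647605896, -0.15148106217384338), (0.23448994755744934, 0.11484453082084656), 4.175887107849121)
foot hi 2448 0.021015642
scene
handletop 135 ((0.6113021969795227, -0.15130725502967834), (0.04898321256041527, 0.016004148870706558), 1.6302984952926636) 0.21643814
bar 124 dir deg -164.30666065452272 offset 0.0014182449408928696 z 0.15135449 [ 0.5395 -0.1722]
foot 2074 ((0.5637478828430176, -0.1537061333656311), (0.19544127583503723, 0.11122738569974899), 2.459817886352539)
foot hi 695 0.021012116
side
handletop 101 ((0.6083073616027832, -0.15159176290035248), (0.049690138548612595, 0.014265081845223904), 0.3104805052280426) 0.21796398
bar 100 dir deg -164.42323708054315 offset -0.0002772827979665264 z 0.153146 [ 0.5387 -0.171 ]
foot 1450 ((0.5816347599029541, -0.1522235870361328), (0.23816145956516266, 0.11040949821472168), 2.4857120513916016)
foot hi 442 0.021002252
```

The stand is upright: handle top 0.217, post at (0.6095, −0.1504), 169.4 mm from the dish centre. The arm's heading is 195.7° and it must go to 117.6°. I will push the bar with shut fingers along an arc, tip at bar mid-height so that the body stays clear of the handle.

>>> {"method": "servo_tool", "body": {"plan": [[0.03, -0.03, 0, 0, 0, 0, 0.5], [0.057, -0.064, 0.02, 0, 0, 0, 1], [0.057, -0.064, 0.07, 0, 0, 0, 1], [0.057, -0.064, 0.12, 0, 0, 0, 1], [0.057, -0.064, 0.15, 0, 0, 0, 1]]}}

```text
clock: 17.05
tool_pos: [0.5432, -0.2177, 0.173]
tcp_rot: [-0.023, 1.0, 0.001, -0.003]
wrist_force: [0.7, 0.1, -0.8]
grip_width: -0.0
```

>>> {"method": "servo_tool", "body": {"plan": [[0, 0, 0.02, 0, 0, 0, 1], [0, 0, 0.039, 0, 0, 0, 1], [0, 0, 0.04, 0, 0, 0, 1], [0, 0, 0.04, 0, 0, 0, 1]]}}

```text
clock: 17.55
tool_pos: [0.5455, -0.2181, 0.1383]
tcp_rot: [-0.023, 1.0, -0.0, 0.001]
wrist_force: [-0.9, 0.8, 0.4]
grip_width: 0.001
```

```bash
cat > arc.py <<'E'
from h import *
import sys
np.set_printoptions(precision=4,suppress=True)
P=np.array([.6095,-.1504]);rho=.082
s=state();R=Ro.from_quat(s["tcp_rot"]);ty=R.as_matrix()[:2,1];ya=np.arctan2(ty[1],ty[0])
print("pos",s["tool_pos"],"w",s["grip_width"],"F",s["wrist_force"],np.degrees(ya))
for ph in map(float,sys.argv[1:]):
    a=np.radians(ph);e=np.array([np.cos(a),np.sin(a)]);n=np.array([-e[1],e[0]]);d=a+np.pi/2-ya
    h=.006+.0145*abs(np.cos(d))+.011*abs(np.sin(d));q=P+rho*e+h*n
    print(ph,q,R.inv().apply(np.r_[q,.143]-s["tool_pos"]))
E
python3 arc.py 200 190 180 170 160 150 140 130 124
```

```text
pos [ 0.5455 -0.2181  0.1383] w 0.0013880450996229905 F [-0.9036  0.7517  0.3912] 92.68853882430277
200.0 [ 0.5404 -0.2002] [ 0.0043  0.0182 -0.0047]
190.0 [ 0.5325 -0.1861] [ 0.0114  0.0326 -0.0047]
180.0 [ 0.5275 -0.1714] [ 0.0158  0.0475 -0.0048]
170.0 [ 0.5248 -0.1584] [ 0.0178  0.0607 -0.0048]
160.0 [ 0.5244 -0.1446] [ 0.0176  0.0745 -0.0048]
150.0 [ 0.5264 -0.1303] [ 0.0149  0.0886 -0.0048]
140.0 [ 0.5312 -0.1162] [ 0.0095  0.1025 -0.0048]
130.0 [ 0.5388 -0.1027] [ 0.0013  0.1156 -0.0048]
124.0 [ 0.5446 -0.0952] [-0.0049  0.1228 -0.0048]
```

>>> {"method": "servo_tool", "body": {"plan": [[0.004, 0.018, -0.005, 0, 0, 0, 1], [0.011, 0.033, -0.005, 0, 0, 0, 1], [0.016, 0.047, -0.005, 0, 0, 0, 1], [0.018, 0.061, -0.005, 0, 0, 0, 1], [0.018, 0.074, -0.005, 0, 0, 0, 1]]}}

```text
clock: 18.18
tool_pos: [0.5234, -0.1439, 0.1423]
tcp_rot: [-0.024, 1.0, -0.0, 0.0]
wrist_force: [0.5, -1.0, -0.0]
grip_width: -0.004
```

>>> {"method": "servo_tool", "body": {"plan": [[-0.003, 0.014, 0, 0, 0, 0, 1], [-0.008, 0.028, 0, 0, 0, 0, 1], [-0.016, 0.041, 0, 0, 0, 0, 1], [-0.023, 0.049, 0, 0, 0, 0, 1], [-0.023, 0.049, 0, 0, 0, 0, 1]]}}

```text
clock: 18.8
tool_pos: [0.5446, -0.0942, 0.1417]
tcp_rot: [-0.024, 1.0, 0.0, -0.0]
wrist_force: [-0.7, -0.2, 0.1]
grip_width: -0.002
```

```bash
python3 - <<'E'
from ms import *
P=(.6095,-.1504)
for n in("scene","side"):
    D=snap(n,n+"9");print(n);meas(world(D),P)
E
python3 arc.py 122 120 118 117.6
```

```text
scene
handletop 131 ((0.5972899198532104, -0.14971959590911865), (0.019792798906564713, 0.07763350009918213), 83.19784545898438) 0.21641746
bar 86 dir deg 125.36511934860627 offset 0.0013251158600281684 z 0.15210709 [ 0.5612 -0.0895]
foot 2087 ((0.5635071992874146, -0.15404756367206573), (0.1957692801952362, 0.11128666996955872), 2.1573188304901123)
foot hi 690 0.021001799
side
handletop 101 ((0.6074028611183167, -0.1507834494113922), (0.04924426227807999, 0.014443754218518734), 0.5683712959289551) 0.2178114
bar 76 dir deg 168.80119587880782 offset -0.03592084311510496 z 0.15322557 [ 0.5612 -0.1042]
foot 1993 ((0.5813754200935364, -0.15206696093082428), (0.23813650012016296, 0.11142438650131226), 2.10595703125)
foot hi 613 0.021031814
pos [ 0.5442 -0.0948  0.1419] w -0.0014607332488750357 F [-0.1731 -0.6772 -0.5869] 92.68513521759016
122.0 [ 0.5468 -0.0929] [-0.0027  0.0018 -0.0011]
120.0 [ 0.5491 -0.0906] [-0.005   0.004  -0.0011]
118.0 [ 0.5515 -0.0884] [-0.0075  0.0061 -0.0011]
117.6 [ 0.5519 -0.088 ] [-0.008   0.0065 -0.0011]
```

The bar followed: scene gives 125.4° where the model said 124°, and the foot is unmoved. I push to the model's 117°, then back off and measure.

>>> {"method": "servo_tool", "body": {"plan": [[-0.003, 0.002, -0.001, 0, 0, 0, 1], [-0.006, 0.0045, -0.001, 0, 0, 0, 1], [-0.0085, 0.007, -0.001, 0, 0, 0, 1], [-0.0085, 0.007, -0.001, 0, 0, 0, 1]]}}

```text
clock: 19.4
tool_pos: [0.5526, -0.0872, 0.1431]
tcp_rot: [-0.024, 1.0, 0.0, 0.0]
wrist_force: [-0.2, -0.4, 0.6]
grip_width: 0.004
```

>>> {"method": "servo_tool", "body": {"plan": [[0.01, -0.004, 0, 0, 0, 0, 1], [0.02, -0.01, -0.03, 0, 0, 0, 1], [0.02, -0.01, -0.08, 0, 0, 0, 1], [0.02, -0.01, -0.14, 0, 0, 0, 1], [0.02, -0.01, -0.16, 0, 0, 0, 1]]}}

```text
clock: 20.02
tool_pos: [0.533, -0.0991, 0.3082]
tcp_rot: [-0.023, 1.0, -0.0, 0.003]
wrist_force: [0.1, -0.2, -0.7]
grip_width: -0.002
```

```bash
python3 - <<'E'
from ms import *
P=(.6095,-.1504)
go(.5,.067,.25,92.7)
D=snap("wrist","w10");cv2.imwrite("pics/w10.png",D[0][:,:,::-1]);print("w");meas(world(D),P)
D=snap("scene","s10");print("s");meas(world(D),P);
E
```

```text
t 20.025 pos [ 0.533  -0.0991  0.3082] F [ 0.07 -0.2  -0.74] w -0.002 q1,6 [ 0.19 -1.71]
shift [0.0256 0.1675 0.0579] rot [-0.0005  0.0068 -0.0008]
w
handletop 1055 ((0.6077563762664795, -0.1504574418067932), (0.04749951511621475, 0.014294730499386787), 2.597562551498413) 0.21696652
bar 934 dir deg 119.45124697016229 offset 0.0010130820352496558 z 0.15202224 [ 0.5734 -0.0885]
foot 11607 ((0.5830342769622803, -0.15217778086662292), (0.23438017070293427, 0.10981998592615128), 2.623035192489624)
foot hi 2654 0.021055289
s
handletop 130 ((0.6116227507591248, -0.1511581540107727), (0.049381010234355927, 0.015374403446912766), 3.5908782482147217) 0.21675473
bar 72 dir deg 123.11536783049728 offset -0.005867741460906496 z 0.15192524 [ 0.5722 -0.0824]
foot 2117 ((0.5637964010238647, -0.15329737961292267), (0.19606627523899078, 0.11166532337665558), 2.240283727645874)
foot hi 695 0.02102227
```

View pics/w10.png

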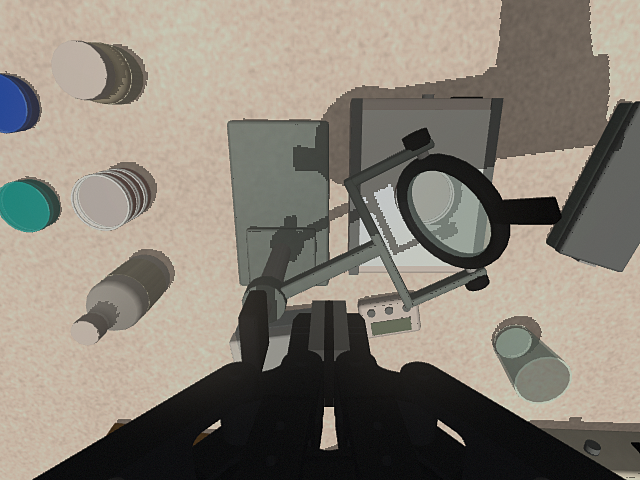

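The wrist view shows the arm now over the light box, with the lens ring at about (455,210) over the dish at (432,195). The tab is still up, pointing right to (555,210), and the bar heading is about 119.5°. I level the lens first, so I measure its tilt now.

```bash
cat > lens.py <<'E'
from h import *
np.set_printoptions(precision=4,suppress=True)
def lens(D,C=(.526,-.003,.145),zr=(.09,.21),T=60,rmax=.053):
    W=world(D);C=np.array(C)
    m=(np.linalg.norm(W-C,axis=-1)<rmax)&(np.linalg.norm(W-C,axis=-1)>.034)&(D[0].max(-1)<T)&(W[...,2]>zr[0])&(W[...,2]<zr[1]);m=cv2.erode(m.astype(np.uint8),np.ones((3,3)))>0
    a=W[m];c=a.mean(0);
    for _ in range(5):
        c=a.mean(0);n=np.linalg.svd(a-c,full_matrices=False)[2][2];n*=np.sign(n[2]);d=(a-c)@n;a=a[abs(d)<max(2*d.std(),.002)]
    print("lens pts",len(a),"normal",n,"tilt deg",np.degrees(np.arccos(n[2])),"dir",np.degrees(np.arctan2(n[1],n[0])))
    u=np.cross(n,[0,0,1.]) ;u=u/np.linalg.norm(u) if np.linalg.norm(u)>.02 else np.array([1,0,0.]);v=np.cross(n,u)
    q=np.ascontiguousarray(np.c_[(a-c)@u,(a-c)@v].astype(np.float32));(e,f),rad=cv2.minEnclosingCircle(q)
    print("centre",c+u*e+v*f,"rad",rad)
E
python3 -c "
from lens import *
lens(load('pics/w10.npz'));lens(load('pics/s10.npz'))
go(.5,.067,.25,92.7)"
```

```text
lens pts 2589 normal [ 0.4155 -0.7286  0.5445] tilt deg 57.00984370185793 dir -60.3036337743093
centre [ 0.5266 -0.0067  0.1509] rad 0.04970928654074669
lens pts 128 normal [ 0.4214 -0.7298  0.5383] tilt deg 57.432327280541365 dir -59.99699041544716
centre [ 0.5287 -0.0074  0.1504] rad 0.04775596782565117
t 20.125 pos [ 0.5331 -0.0988  0.3066] F [-0.56 -1.21 -0.81] w 0.004 q1,6 [ 0.19 -1.71]
shift [0.0256 0.1672 0.0565] rot [-0.0001  0.0055 -0.0007]
```

Tilt is 57° in both views and the arm heading is 119.8°. I bring the shut fingers above the tab.

```bash
python3 -c "
from h import *
for p in [(.5041,.0337,.25),(.4997,.0415,.2107),(.4922,.0545,.1933),(.4872,.0632,.1726),(.4852,.0666,.156),(.4852,.0666,.150)]:
  print(p);go(*p,92.7)" | grep -v ^t
```

```text
(0.5041, 0.0337, 0.25)
shift [0.0231 0.1337 0.0565] rot [-0.0001  0.0055 -0.0007]
(0.4997, 0.0415, 0.2107)
shift [0.0273 0.1417 0.0958] rot [-0.0001  0.0055 -0.0007]
(0.4922, 0.0545, 0.1933)
shift [0.0343 0.1551 0.1131] rot [-0.0001  0.0055 -0.0007]
(0.4872, 0.0632, 0.1726)
shift [0.039  0.164  0.1338] rot [-0.0001  0.0055 -0.0007]
(0.4852, 0.0666, 0.156)
shift [0.041  0.1675 0.1504] rot [-0.0001  0.0055 -0.0007]
(0.4852, 0.0666, 0.15)
shift [0.041  0.1675 0.1564] rot [-0.0001  0.0055 -0.0007]
```

>>> {"method": "servo_tool", "body": {"plan": [[0.008, 0.04, 0.01, 0, 0, 0, 1], [0.016, 0.09, 0.04, 0, 0, 0, 1], [0.023, 0.125, 0.056, 0, 0, 0, 1], [0.023, 0.134, 0.056, 0, 0, 0, 1], [0.023, 0.134, 0.056, 0, 0, 0, 1]]}}

```text
clock: 20.75
tool_pos: [0.5035, 0.0343, 0.2472]
tcp_rot: [-0.024, 1.0, -0.0, -0.0]
wrist_force: [0.7, 0.1, 0.2]
grip_width: 0.003
```

>>> {"method": "servo_tool", "body": {"plan": [[0.002, 0.004, 0.02, 0, 0, 0, 1], [0.003, 0.006, 0.03, 0, 0, 0, 1], [0.004, 0.008, 0.039, 0, 0, 0, 1], [0.008, 0.015, 0.048, 0, 0, 0, 1], [0.011, 0.021, 0.057, 0, 0, 0, 1]]}}

```text
clock: 21.38
tool_pos: [0.4929, 0.056, 0.1932]
tcp_rot: [-0.023, 1.0, 0.002, 0.003]
wrist_force: [-4.5, 9.5, 12.5]
grip_width: 0.005
```

>>> {"method": "servo_tool", "body": {"plan": [[0.003, 0.005, 0.01, 0, 0, 0, 1], [0.005, 0.009, 0.02, 0, 0, 0, 1], [0.006, 0.011, 0.028, 0, 0, 0, 1], [0.007, 0.013, 0.033, 0, 0, 0, 1], [0.007, 0.013, 0.034, 0, 0, 0, 1]]}}

```text
clock: 22.0
tool_pos: [0.4849, 0.0686, 0.1582]
tcp_rot: [-0.024, 1.0, 0.002, 0.002]
wrist_force: [-4.0, 6.6, 8.2]
grip_width: -0.0
```

```bash
python3 -c "
from lens import *
go(.4852,.0666,.150,92.7)
D=snap('scene','s11');lens(D,zr=(.12,.19));D=snap('side','d11');lens(D,zr=(.12,.19))
import ms;P=(.6095,-.1504);ms.meas(world(D),P)"
```

```text
t 22.0 pos [0.4849 0.0686 0.1582] F [-3.97  6.61  8.22] w -0.0 q1,6 [ 0.55 -2.08]
shift [-0.0002 -0.002   0.0082] rot [0.0035 0.0033 0.0001]lens.py:6: RuntimeWarning: Mean of empty slice.
  a=W[m];c=a.mean(0);
  ret = um.true_divide(
lens.py:8: RuntimeWarning: Mean of empty slice.
  c=a.mean(0);n=np.linalg.svd(a-c,full_matrices=False)[2][2];n*=np.sign(n[2]);d=(a-c)@n;a=a[abs(d)<max(2*d.std(),.002)]
Traceback (most recent call last):
  File "lens.py", line 8, in lens
    c=a.mean(0);n=np.linalg.svd(a-c,full_matrices=False)[2][2];n*=np.sign(n[2]);d=(a-c)@n;a=a[abs(d)<max(2*d.std(),.002)]
                  ~~~~~~~~~~~~~~~~~~~~~~~~~~~~~~~~~~~~~~~~~^^^
IndexError: index 2 is out of bounds for axis 0 with size 0
```

The force is far too high for the tab (8 N), so something is jammed. I check the stand numerically and look.

```bash
python3 - <<'E'
from ms import *
P=(.6095,-.1504)
D=load("pics/s11.npz");meas(world(D),P);D2=snap("side","d11");meas(world(D2),P)
D3=snap("wrist","w11")
b=np.hstack([cv2.resize(D[0][190:340,280:430],(400,400),interpolation=2),cv2.resize(D2[0][170:320,260:410],(400,400),interpolation=2)]);cv2.imwrite("pics/j.png",b[:,:,::-1])
E
```

```text
handletop 0 0 0
bar 25 dir deg 150.45972916518164 offset -0.05103052491027853 z 0.15039583 [ 0.604  -0.0886]
foot 190 ((0.5709529519081116, -0.12199730426073074), (0.030787793919444084, 0.1935868114233017), 89.51766967773438)
foot hi 352 0.021044508
handletop 0 0 0
bar 53 dir deg 110.80015636492902 offset -0.006820584965320956 z 0.15100785 [ 0.5938 -0.0881]
foot 192 ((0.5842965841293335, -0.12871906161308289), (0.23115718364715576, 0.052786603569984436), 0.16855020821094513)
foot hi 419 0.02100982
```

View pics/j.png

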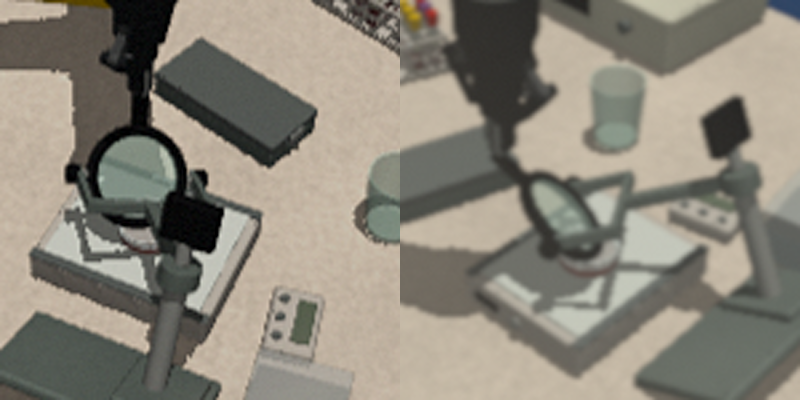

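The picture shows the cause. The tab tip is caught under the fingertips at (145,110) left and (505,160) right, so friction locked it. The stand is leaning, foot edge raised. I back out slowly along the same path so it settles.

>>> {"method": "servo_tool", "body": {"plan": [[0, 0, -0.003, 0, 0, 0, 1], [-0.001, -0.002, -0.008, 0, 0, 0, 1], [-0.002, -0.004, -0.014, 0, 0, 0, 1], [-0.004, -0.008, -0.024, 0, 0, 0, 1], [-0.007, -0.013, -0.034, 0, 0, 0, 1]]}}

```text
clock: 22.78
tool_pos: [0.4919, 0.0543, 0.1909]
tcp_rot: [-0.023, 1.0, -0.0, -0.0]
wrist_force: [0.3, -0.4, 0.4]
grip_width: -0.005
```

>>> {"method": "servo_tool", "body": {"plan": [[-0.003, -0.006, -0.009, 0, 0, 0, 1], [-0.007, -0.013, -0.018, 0, 0, 0, 1], [-0.008, -0.015, -0.024, 0, 0, 0, 1], [-0.008, -0.015, -0.029, 0, 0, 0, 1], [-0.008, -0.015, -0.034, 0, 0, 0, 1]]}}

```text
clock: 23.4
tool_pos: [0.5003, 0.0403, 0.2243]
tcp_rot: [-0.023, 1.0, -0.0, -0.0]
wrist_force: [0.3, -0.6, -0.4]
grip_width: 0.003
```

>>> {"method": "servo_tool", "body": {"plan": [[0, 0, -0.01, 0, 0, 0, 1], [0, 0, -0.03, 0, 0, 0, 1], [0, -0.02, -0.06, 0, 0, 0, 1], [-0.01, -0.05, -0.06, 0, 0, 0, 1], [-0.02, -0.07, -0.06, 0, 0, 0, 1]]}}

```text
clock: 24.02
tool_pos: [0.524, -0.0295, 0.2853]
tcp_rot: [-0.023, 1.0, 0.0, 0.001]
wrist_force: [0.6, 0.3, -0.1]
grip_width: -0.001
```

```bash
python3 - <<'E'
from ms import *
from lens import lens
go(.5,.0,.26,92.7)
P=(.6095,-.1504)
for n in("wrist","scene","side"):
    D=snap(n,n+"12");W=world(D);print(n);meas(W,P)
    try: lens(D)
    except Exception as e: print(e)
    m=(np.hypot(W[...,0]-.531,W[...,1])<.05)&(W[...,2]>.055)&(W[...,2]<.066);a=W[m]
    if len(a)>20:print("dish",cv2.minEnclosingCircle(np.ascontiguousarray(a[:,:2].astype(np.float32))),a[:,2].mean())
cv2.imwrite("pics/w12.png",load("pics/wrist12.npz")[0][:,:,::-1])
E
```

```text
t 24.025 pos [ 0.524  -0.0295  0.2853] F [ 0.64  0.29 -0.1 ] w -0.001 q1,6 [ 0.33 -1.85]
shift [0.0226 0.0306 0.0253] rot [ 0.0002  0.0014 -0.0002]
wrist
handletop 1492 ((0.6179103255271912, -0.16766086220741272), (0.05010141432285309, 0.01467807311564684), 3.879795551300049) 0.21706505
bar 1819 dir deg 114.70141897255688 offset 0.01155772028964102 z 0.15211824 [ 0.5663 -0.0833]
foot 11692 ((0.5859537124633789, -0.1626167744398117), (0.23089973628520966, 0.1297326385974884), 6.543391227722168)
foot hi 2649 0.021016834
lens pts 1866 normal [ 0.2283 -0.3586  0.9051] tilt deg 25.159776941323365 dir -57.52145632006278
centre [ 0.5291 -0.0093  0.1587] rad 0.05048243701457977
dish ((0.5083533525466919, 0.015281244181096554), 0.010679169557988644) 0.059296136861388016
scene
handletop 133 ((0.6193698644638062, -0.16984744369983673), (0.01527395285665989, 0.048576898872852325), 89.33745574951172) 0.21659495
bar 192 dir deg 32.130862764943764 offset 0.08541477270651082 z 0.1518783 [ 0.5685 -0.0826]
foot 2176 ((0.572214663028717, -0.1718571037054062), (0.1948617547750473, 0.11185804009437561), 
[... 202 characters left out ...]
.5402199625968933, -0.008039603941142559), 0.027196861803531647) 0.05912745112272315
side
handletop 105 ((0.6151936054229736, -0.16888611018657684), (0.049233268946409225, 0.013843726366758347), 3.0591838359832764) 0.21787485
bar 157 dir deg 120.88121490000164 offset 0.005664099916149884 z 0.15332052 [ 0.5664 -0.087 ]
foot 2017 ((0.585360050201416, -0.16831231117248535), (0.23682177066802979, 0.12905821204185486), 9.37451457977295)
foot hi 622 0.021032538
lens pts 4 normal [ 0.5699 -0.1629  0.8054] tilt deg 36.34796869418668 dir -15.952459082802596
centre [0.4976 0.0115 0.1778] rad 0.008203510195016861
dish ((0.530176043510437, -0.001047056750394404), 0.03147595003247261) 0.06102570206532111
```

The stand is upright again, but it slid about 19 mm: the post is now at ≈(0.618, −0.168). The lens is now at about 25° and the dish has not moved. I re-measure the lens and arm with updated centres.

```bash
python3 - <<'E'
from ms import *
from lens import lens
P=(.618,-.168)
D=load("pics/wrist12.npz");meas(world(D),P)
for C in((.533,-.020,.145),(.535,-.018,.145)): lens(D,C)
D=load("pics/scene12.npz");meas(world(D),P);lens(D,(.534,-.02,.145))
D=load("pics/side12.npz");meas(world(D),P)
go(.608,-.1675,.26,93.4)
E
```

```text
handletop 1492 ((0.6179103255271912, -0.16766086220741272), (0.05010141432285309, 0.01467807311564684), 3.879795551300049) 0.21706505
bar 1002 dir deg 121.20886715443122 offset 0.0007395459625606851 z 0.15218747 [ 0.5802 -0.107 ]
foot 11692 ((0.5859537124633789, -0.1626167744398117), (0.23089973628520966, 0.1297326385974884), 6.543391227722168)
foot hi 2649 0.021016834
lens pts 2872 normal [ 0.2389 -0.3854  0.8913] tilt deg 26.96231558795433 dir -58.202341142648066
centre [ 0.5302 -0.0237  0.1524] rad 0.0504177026450634
lens pts 2451 normal [ 0.2349 -0.3911  0.8899] tilt deg 27.142870038527345 dir -59.00613403614652
centre [ 0.5301 -0.0237  0.1523] rad 0.05042806640267372
handletop 133 ((0.6193698644638062, -0.16984744369983673), (0.01527395285665989, 0.048576898872852325), 89.33745574951172) 0.21659495
bar 77 dir deg 122.90099691999642 offset -0.003067882681939707 z 0.15187448 [ 0.579  -0.1021]
foot 2176 ((0.572214663028717, -0.1718571037054062), (0.1948617547750473, 0.11185804009437561), 2.912163257598877)
foot hi 724 0.021010531
lens pts 100 normal [ 0.2274 -0.3741  0.899 ] tilt deg 25.96683167993014 dir -58.706123453468756
centre [ 0.5328 -0.0226  0.1523] rad 0.04886540770530701
handletop 105 ((0.6151936054229736, -0.16888611018657684), (0.049233268946409225, 0.013843726366758347), 3.0591838359832764) 0.21787485
bar 112 dir deg 119.82894939661666 offset 0.005401639451914006 z 0.15268621 [ 0.5788 -0.1087]
foot 2017 ((0.585360050201416, -0.16831231117248535), (0.23682177066802979, 0.12905821204185486), 9.37451457977295)
foot hi 622 0.021032538
t 24.175 pos [ 0.5237 -0.0292  0.2842] F [-0.11 -0.33 -0.38] w -0.002 q1,6 [ 0.33 -1.85]
shift [-0.0779 -0.1419  0.0242] rot [-0.0001 -0.0005 -0.014 ]
```

View pics/w12.png

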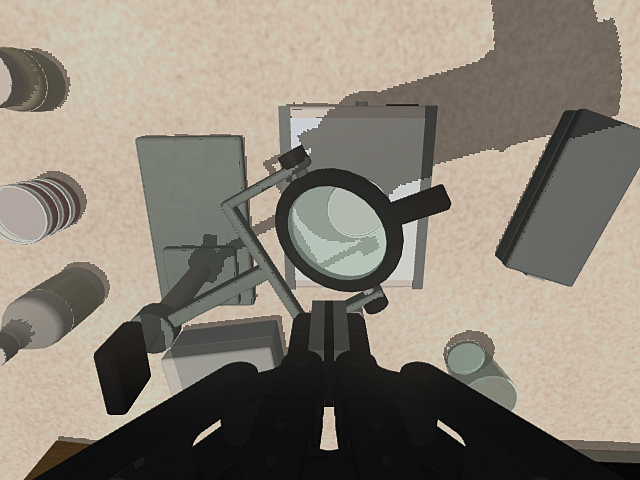

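The wrist view shows the ring at (340,230), about 22 mm short of the dish at (357,210). The stand is upright. The arm heading is already right, so I only need to lift the stand by its handle and shift it by (+2, +22) mm.

>>> {"method": "servo_tool", "body": {"plan": [[-0.02, -0.04, 0, 0, 0, 0, 0.3], [-0.05, -0.09, 0, 0, 0, -0.014, 0], [-0.08, -0.1425, 0.01, 0, 0, -0.014, 0], [-0.08, -0.1425, 0.024, 0, 0, -0.014, 0], [-0.08, -0.1425, 0.024, 0, 0, -0.014, 0]]}}

```text
clock: 24.8
tool_pos: [0.6097, -0.1666, 0.2586]
tcp_rot: [-0.031, 1.0, 0.0, -0.002]
wrist_force: [0.8, -0.0, 1.3]
grip_width: 1.003
```

```bash
python3 -c "
from h import *
go(.610,-.1682,.179,93.5)"
```

```text
t 24.8 pos [ 0.6097 -0.1666  0.2586] F [ 0.8  -0.04  1.34] w 1.003 q1,6 [ 0.05 -1.56]
shift [-0.0004 -0.0017  0.0796] rot [ 0.0005 -0.0031 -0.0001]
```

>>> {"method": "servo_tool", "body": {"plan": [[0, -0.0015, 0.02, 0, 0, 0, 0], [0, -0.0015, 0.045, 0, 0, 0, 0], [0, -0.0015, 0.07, 0, 0, 0, 0], [0, -0.0015, 0.08, 0, 0, 0, 0], [0, -0.0015, 0.08, 0, 0, 0, 0]], "squeeze": 100}}

```text
clock: 25.42
tool_pos: [0.6102, -0.168, 0.1812]
tcp_rot: [-0.031, 1.0, -0.0, 0.0]
wrist_force: [-0.4, -0.1, -0.0]
grip_width: 1.001
```

>>> {"method": "servo_tool", "body": {"plan": [[0, 0, 0, 0, 0, 0, 0.4], [0, 0, 0, 0, 0, 0, 0.7], [0, 0, 0, 0, 0, 0, 0.9], [0, 0, 0, 0, 0, 0, 0.95], [0, 0, 0, 0, 0, 0, 0.95]]}}

```text
clock: 26.05
tool_pos: [0.6104, -0.1691, 0.1805]
tcp_rot: [-0.03, 1.0, -0.0, 0.0]
wrist_force: [0.3, -0.3, 0.6]
grip_width: 0.154
```

>>> {"method": "servo_tool", "body": {"plan": [[0, 0, -0.003, 0, 0, 0, 0.95], [0, 0, -0.007, 0, 0, 0, 0.95], [0, 0, -0.012, 0, 0, 0, 0.95], [0, 0, -0.015, 0, 0, 0, 0.95], [0, 0, -0.015, 0, 0, 0, 0.95]]}}

```text
clock: 26.68
tool_pos: [0.6104, -0.1688, 0.1955]
tcp_rot: [-0.03, 1.0, 0.0, 0.0]
wrist_force: [-0.5, 0.2, -7.1]
grip_width: 0.148
```

```bash
python3 -c "
from lens import *
import ms
go(.612,-.1464,.194,92.7);print(state()['torque'])
D=snap('wrist','w13');ms.meas(world(D),(.618,-.168));lens(D,(.529,-.022,.16),zr=(.1,.22))
D=snap('scene','s13');ms.meas(world(D),(.618,-.168));lens(D,(.529,-.022,.16),zr=(.1,.22))
"
```

```text
t 26.675 pos [ 0.6104 -0.1688  0.1955] F [-0.5   0.24 -7.08] w 0.148 q1,6 [ 0.05 -1.56]
shift [-0.0029  0.0223  0.0015] rot [0.     0.0005 0.0137]
[-0.0605 -0.0064  0.0265]
handletop 1215 ((0.5984016060829163, -0.16880087554454803), (0.011026328429579735, 0.04002409800887108), 3.3640425205230713) 0.21701357
bar 169 dir deg 121.40871032876571 offset 0.005169092842400108 z 0.15602148 [ 0.5761 -0.1093]
foot 225 ((0.6932326555252075, -0.107200026512146), (0.0017940510297194123, 0.04189489036798477), 10.11038875579834)
foot hi 23005 0.021025546
lens pts 5160 normal [ 0.2305 -0.3736  0.8985] tilt deg 26.037303388563313 dir -58.32237195294584
centre [ 0.535  -0.037   0.1596] rad 0.04824942350387573
handletop 46 ((0.6252910494804382, -0.17790818214416504), (0.04397151619195938, 0.011964202858507633), 29.820302963256836) 0.21636811
foot 17 ((0.5947982668876648, -0.21378429234027863), (0.20446740090847015, 0.07403534650802612), 28.415075302124023)
foot hi 1728 0.021193314
lens pts 7 normal [-0.8703 -0.4921  0.0217] tilt deg 88.75593903976146 dir -150.5116590668189
centre [ 0.4948 -0.0536  0.1646] rad 0.007876560091972351
```

>>> {"method": "servo_tool", "body": {"plan": [[-0.001, 0.005, 0, 0, 0, 0, 0.95], [-0.0015, 0.013, 0, 0, 0, 0, 0.95], [-0.002, 0.02, 0, 0, 0, 0, 0.95], [-0.002, 0.022, 0, 0, 0, 0, 0.95], [-0.002, 0.022, 0.004, 0, 0, 0, 0.95]]}}

```text
clock: 27.4
tool_pos: [0.6112, -0.1466, 0.1915]
tcp_rot: [-0.031, 1.0, -0.0, 0.0]
wrist_force: [-0.4, -0.3, -7.3]
grip_width: 0.151
```

>>> {"method": "servo_tool", "body": {"plan": [[0, 0, 0.004, 0, 0, 0, 0.95], [0, 0, 0.008, 0, 0, 0, 0.95], [0, 0, 0.009, 0, 0, 0, 0.95], [0, 0, 0.01, 0, 0, 0, 0.95], [0, 0, 0.01, 0, 0, 0, 0.95]]}}

```text
clock: 28.02
tool_pos: [0.611, -0.1468, 0.1812]
tcp_rot: [-0.03, 1.0, -0.0, -0.0]
wrist_force: [0.3, 0.3, -7.0]
grip_width: 0.148
```

>>> {"method": "servo_tool", "body": {"plan": [[0, 0, 0.0005, 0, 0, 0, 0.95], [0, 0, 0.001, 0, 0, 0, 0.95], [0, 0, 0.0015, 0, 0, 0, 0.95], [0, 0, 0.0015, 0, 0, 0, 0.95]]}}

```text
clock: 28.52
tool_pos: [0.6111, -0.1469, 0.1805]
tcp_rot: [-0.03, 1.0, -0.0, 0.001]
wrist_force: [-0.3, -0.9, -2.9]
grip_width: 0.151
```

Contact has begun at the expected height. I lower half a millimetre more, release, rise and re-measure.

>>> {"method": "servo_tool", "body": {"plan": [[0, 0, 0.0005, 0, 0, 0, 0.95], [0, 0, 0.0005, 0, 0, 0, 0.95], [0, 0, 0.0005, 0, 0, 0, 0.7], [0, 0, 0.0005, 0, 0, 0, 0.4], [0, 0, 0.0005, 0, 0, 0, 0]], "squeeze": 25}}

```text
clock: 29.15
tool_pos: [0.6111, -0.1468, 0.1792]
tcp_rot: [-0.03, 1.0, -0.0, 0.0]
wrist_force: [0.2, -1.1, -0.0]
grip_width: 0.72
```

>>> {"method": "servo_tool", "body": {"plan": [[0, 0, 0, 0, 0, 0, 0], [0, 0, -0.02, 0, 0, 0, 0], [0, 0, -0.06, 0, 0, 0, 0], [0, 0, -0.09, 0, 0, 0, 0], [0, 0, -0.1, 0, 0, 0, 0]]}}

```text
clock: 29.78
tool_pos: [0.6116, -0.1471, 0.2833]
tcp_rot: [-0.03, 1.0, -0.0, 0.003]
wrist_force: [0.0, 0.8, -1.4]
grip_width: 0.997
```

>>> {"method": "servo_tool", "body": {"plan": [[0.04, 0.03, 0, 0, 0, 0, 0.5], [0.08, 0.08, 0, 0, 0, 0, 1], [0.088, 0.12, 0, 0, 0, 0, 1], [0.088, 0.12, 0, 0, 0, 0, 1]]}}

```text
clock: 30.28
tool_pos: [0.5151, -0.0303, 0.2798]
tcp_rot: [-0.032, 0.999, 0.0, 0.001]
wrist_force: [0.4, 0.1, 0.3]
grip_width: 0.143
```

```bash
python3 - <<'E'
from ms import *
from lens import lens
go(.5,.0,.26,93.5)
P=(.620,-.146)
D=snap("wrist","w14");W=world(D);meas(W,P);lens(D,(.531,-.001,.147))
for n in("scene","side"):
    D=snap(n,n+"14");W=world(D);print(n);meas(W,P)
    try: lens(D,(.531,-.001,.147))
    except Exception as e: print(e)
E
```

```text
t 30.275 pos [ 0.5151 -0.0303  0.2798] F [0.42 0.1  0.32] w 0.143 q1,6 [ 0.33 -1.84]
shift [0.0131 0.0312 0.0198] rot [0.0008 0.0012 0.0033]
handletop 898 ((0.6096978783607483, -0.14594687521457672), (0.032336391508579254, 0.014306952245533466), 4.0314555168151855) 0.2170363
bar 1026 dir deg 121.31197000668368 offset 0.0018379438861000769 z 0.15213281 [ 0.5811 -0.0857]
foot 12226 ((0.5870941877365112, -0.14750291407108307), (0.2258950024843216, 0.11018656939268112), 3.7474124431610107)
foot hi 2990 0.021007739
lens pts 3341 normal [ 0.2387 -0.3842  0.8919] tilt deg 26.889624664956514 dir -58.15181038576821
centre [ 0.5304 -0.0019  0.1523] rad 0.05026208609342575
scene
handletop 132 ((0.6203320026397705, -0.1470412015914917), (0.049320731312036514, 0.015204052440822124), 1.6326656341552734) 0.2168271
bar 70 dir deg 122.35852300280425 offset -0.0016883443945041807 z 0.15205696 [ 0.5795 -0.0795]
foot 2119 ((0.573112428188324, -0.14921128749847412), (0.1951180249452591, 0.11272449791431427), 3.451129198074341)
foot hi 697 0.021003595
lens pts 115 normal [ 0.2144 -0.3683  0.9046] tilt deg 25.224620326577817 dir -59.79000562602198
centre [ 0.5329 -0.0036  0.1518] rad 0.04852434620261192
side
handletop 99 ((0.6169701814651489, -0.1464354693889618), (0.04791239649057388, 0.015218839049339294), 2.698511838912964) 0.21822341
bar 110 dir deg 122.90438528941294 offset 0.0028880501662540206 z 0.15278831 [ 0.5797 -0.0871]
foot 1938 ((0.5863201022148132, -0.14853549003601074), (0.22841069102287292, 0.11207439005374908), 3.173737049102783)
foot hi 609 0.021004574
index 2 is out of bounds for axis 0 with size 1
```

The lens centre is at (0.529, 0.000), 2 mm from the dish centre, with tilt 27°. At this angle a downward push on the tab cannot lock. I go gently, sliding outward, and check the force.

```bash
python3 -c "
from h import *
for p in [(.5029,.0426,.205),(.5003,.0469,.185),(.4977,.0512,.175),(.4945,.0563,.165),(.4924,.0597,.157),(.4914,.0614,.152)]:
  print(p);go(*p,93.5)" | grep -v ^t
```

```text
(0.5029, 0.0426, 0.205)
shift [0.0084 0.0758 0.0741] rot [-0.0001 -0.0004 -0.0002]
(0.5003, 0.0469, 0.185)
shift [0.0107 0.0802 0.0941] rot [-0.0001 -0.0004 -0.0002]
(0.4977, 0.0512, 0.175)
shift [0.013  0.0847 0.1041] rot [-0.0001 -0.0004 -0.0002]
(0.4945, 0.0563, 0.165)
shift [0.0159 0.09   0.1141] rot [-0.0001 -0.0004 -0.0002]
(0.4924, 0.0597, 0.157)
shift [0.0178 0.0935 0.1221] rot [-0.0001 -0.0004 -0.0002]
(0.4914, 0.0614, 0.152)
shift [0.0187 0.0952 0.1271] rot [-0.0001 -0.0004 -0.0002]
```

>>> {"method": "servo_tool", "body": {"plan": [[0.003, 0.03, 0, 0, 0, 0, 1], [0.008, 0.075, 0.01, 0, 0, 0, 1], [0.008, 0.076, 0.045, 0, 0, 0, 1], [0.008, 0.076, 0.072, 0, 0, 0, 1], [0.008, 0.076, 0.074, 0, 0, 0, 1]]}}

```text
clock: 31.05
tool_pos: [0.5026, 0.0421, 0.2028]
tcp_rot: [-0.03, 1.0, -0.001, -0.002]
wrist_force: [0.5, 0.4, 0.4]
grip_width: -0.002
```

>>> {"method": "servo_tool", "body": {"plan": [[0, 0, 0.004, 0, 0, 0, 1], [0.001, 0.002, 0.01, 0, 0, 0, 1], [0.002, 0.004, 0.016, 0, 0, 0, 1], [0.003, 0.005, 0.02, 0, 0, 0, 1], [0.004, 0.006, 0.023, 0, 0, 0, 1]]}}

```text
clock: 31.68
tool_pos: [0.4988, 0.0489, 0.1821]
tcp_rot: [-0.03, 1.0, -0.0, 0.0]
wrist_force: [0.3, -0.1, 1.5]
grip_width: 0.003
```

```bash
python3 - <<'E'
from ms import *
go(.4977,.0512,.175,93.5)
for n in("scene","side"):
    D=snap(n,n+"15");W=world(D);print(n);meas(W,(.620,-.146))
E
```

```text
t 31.675 pos [0.4988 0.0489 0.1821] F [ 0.26 -0.12  1.49] w 0.003 q1,6 [ 0.5  -2.01]
shift [0.001  0.0024 0.0071] rot [-0.0001  0.0002 -0.0001]
scene
handletop 131 ((0.6204564571380615, -0.1476302444934845), (0.04922816529870033, 0.015882344916462898), 5.200740814208984) 0.21648596
bar 67 dir deg 124.32936453558132 offset -0.004002327376664491 z 0.15169713 [ 0.5798 -0.0799]
foot 2118 ((0.5733745098114014, -0.15006256103515625), (0.19530236721038818, 0.11214452981948853), 3.014508008956909)
foot hi 704 0.021009212
side
handletop 98 ((0.6175246238708496, -0.1466374397277832), (0.04867570474743843, 0.013540418818593025), 4.890625) 0.21777761
bar 114 dir deg 121.53765609569221 offset 0.005157346554720284 z 0.15253404 [ 0.5793 -0.087 ]
foot 1956 ((0.5854384303092957, -0.14842034876346588), (0.22897666692733765, 0.11093344539403915), 3.4362831115722656)
foot hi 591 0.021013575
```

The force is 1.5 N and the stand is unmoved. I continue.

>>> {"method": "servo_tool", "body": {"plan": [[0.001, 0.002, 0.005, 0, 0, 0, 1], [0.002, 0.004, 0.01, 0, 0, 0, 1], [0.003, 0.006, 0.014, 0, 0, 0, 1], [0.004, 0.008, 0.018, 0, 0, 0, 1], [0.005, 0.009, 0.021, 0, 0, 0, 1]]}}

```text
clock: 32.4
tool_pos: [0.4932, 0.0576, 0.1609]
tcp_rot: [-0.03, 1.0, -0.0, -0.0]
wrist_force: [-0.1, -0.8, 0.6]
grip_width: -0.0
```

>>> {"method": "servo_tool", "body": {"plan": [[0.001, 0.002, 0.003, 0, 0, 0, 1], [0.002, 0.004, 0.005, 0, 0, 0, 1], [0.002, 0.004, 0.007, 0, 0, 0, 1], [0.002, 0.004, 0.0085, 0, 0, 0, 1], [0.002, 0.004, 0.0085, 0, 0, 0, 1]]}}

```text
clock: 33.02
tool_pos: [0.491, 0.0613, 0.1525]
tcp_rot: [-0.03, 1.0, -0.0, -0.0]
wrist_force: [0.4, -0.2, 0.6]
grip_width: -0.0
```

```bash
python3 - <<'E'
from ms import *
from lens import lens
go(.4914,.0614,.150,93.5)
for n in("wrist","scene","side"):
    D=snap(n,n+"16");W=world(D);print(n);meas(W,(.620,-.146))
    try: lens(D,(.529,0,.147),zr=(.12,.17))
    except Exception as e: print(e)
E
```

```text
t 33.025 pos [0.491  0.0613 0.1525] F [ 0.4  -0.17  0.65] w -0.0 q1,6 [ 0.53 -2.04]
shift [-0.0004  0.0001  0.0025] rot [-0.0001 -0.0003 -0.0004]
wrist
handletop 0 0 0
bar 1476 dir deg 121.68779996463299 offset 0.0015735762668556974 z 0.15225932 [ 0.5759 -0.0773]
foot 12829 ((0.5631616115570068, -0.1467289924621582), (0.09782785177230835, 0.1957535296678543), 79.48461151123047)
foot hi 1052 0.021075731
lens pts 6419 normal [ 0.022  -0.0176  0.9996] tilt deg 1.611069657889546 dir -38.63683716857279
centre [0.5269 0.0003 0.1517] rad 0.0512918196618557
scene
handletop 133 ((0.6205806136131287, -0.14682398736476898), (0.04898975417017937, 0.015761712566018105), 3.015829563140869) 0.21665393
bar 68 dir deg 124.3720187196603 offset -0.00426457040220829 z 0.15162888 [ 0.5795 -0.0794]
foot 2116 ((0.5732421875, -0.1501481980085373), (0.1953405886888504, 0.1128593161702156), 3.382011651992798)
foot hi 702 0.02102856
lens pts 67 normal [-0.0039 -0.0169  0.9999] tilt deg 0.9912279864556485 dir -102.98938291501966
centre [ 0.5292 -0.0027  0.1516] rad 0.05010223761200905
side
handletop 102 ((0.6180101037025452, -0.1469600945711136), (0.04971924424171448, 0.015589641407132149), 6.777102470397949) 0.21794829
bar 111 dir deg 126.01021162786871 offset -0.0008647907010520192 z 0.15284091 [ 0.5797 -0.0874]
foot 1957 ((0.5854646563529968, -0.14837802946567535), (0.22883610427379608, 0.11112628877162933), 3.313202381134033)
foot hi 592 0.021004593
lens pts 4 normal [-0.8193  0.3583  0.4476] tilt deg 63.410048993825896 dir 156.38253373382136
centre [0.4986 0.0357 0.1534] rad 0.0054565672762691975
```

>>> {"method": "servo_tool", "body": {"plan": [[0, 0, 0.001, 0, 0, 0, 1], [0, 0, 0.0018, 0, 0, 0, 1], [0, 0, 0.0023, 0, 0, 0, 1], [0, 0, 0.0023, 0, 0, 0, 1]]}}

```text
clock: 33.67
tool_pos: [0.4911, 0.0613, 0.1503]
tcp_rot: [-0.03, 1.0, -0.0, -0.0]
wrist_force: [0.4, 0.7, -0.5]
grip_width: 0.002
```

>>> {"method": "servo_tool", "body": {"plan": [[0, 0, -0.02, 0, 0, 0, 1], [0, 0, -0.06, 0, 0, 0, 1], [0.03, 0, -0.12, 0, 0, 0, 1], [0.06, -0.02, -0.16, 0, 0, 0, 1], [0.06, -0.02, -0.16, 0, 0, 0, 1]]}}

```text
clock: 34.3
tool_pos: [0.4324, 0.0366, 0.3176]
tcp_rot: [-0.03, 1.0, 0.002, 0.006]
wrist_force: [-0.2, -0.6, -1.2]
grip_width: 0.0
```

```bash
python3 - <<'E'
from ms import *
from lens import lens
go(.4914,.0614,.150,93.5)
for n in("wrist","scene","side"):
    D=snap(n,n+"17");W=world(D);print(n);meas(W,(.620,-.146))
    try: lens(D,(.529,0,.147),zr=(.13,.165))
    except Exception as e: print(e)
    a=W[(np.hypot(W[...,0]-.531,W[...,1])<.045)&(W[...,2]>.056)&(W[...,2]<.065)]
    if len(a)>20:print("dish",len(a),cv2.minEnclosingCircle(np.ascontiguousarray(a[:,:2].astype(np.float32))),a[:,2].mean())
E
```

```text
t 34.3 pos [0.4324 0.0366 0.3176] F [-0.24 -0.6  -1.22] w 0.0 q1,6 [ 0.56 -2.07]
shift [-0.0585  0.0207  0.1683] rot [ 0.0032  0.0111 -0.0011]
wrist
handletop 508 ((0.6079585552215576, -0.14589203894138336), (0.029795318841934204, 0.014649535529315472), 3.157978057861328) 0.21696416
bar 685 dir deg 120.859187302635 offset 0.002979610737976597 z 0.15221226 [ 0.5811 -0.086 ]
foot 8536 ((0.5871514678001404, -0.14771199226379395), (0.2263176292181015, 0.10988789051771164), 3.427435874938965)
foot hi 2168 0.021031344
lens pts 1700 normal [0.007  0.0051 1.    ] tilt deg 0.4974412716855944 dir 36.32186114209318
centre [0.5285 0.0008 0.1519] rad 0.05119546502828598
dish 507 ((0.5212353467941284, 0.0007985187694430351), 0.027996886521577835) 0.05987759662704242
scene
handletop 136 ((0.6205476522445679, -0.1470956802368164), (0.049376726150512695, 0.01587069034576416), 2.4233903884887695) 0.2165001
bar 68 dir deg 122.91965234778527 offset -0.0021913959332366256 z 0.15158594 [ 0.5796 -0.0796]
foot 2103 ((0.5731747150421143, -0.1502191126346588), (0.19508807361125946, 0.1126272976398468), 3.2757818698883057)
foot hi 698 0.021016754
lens pts 79 normal [-0.0084 -0.0033  1.    ] tilt deg 0.5201342768812123 dir -158.34458118779438
centre [ 0.5314 -0.0039  0.1514] rad 0.048970777541399
dish 126 ((0.5324645042419434, -0.0034662745893001556), 0.029766719788312912) 0.06014075021620451
side
handletop 94 ((0.6180961728096008, -0.1471198946237564), (0.04826420918107033, 0.014721360988914967), 4.762436866760254) 0.2179519
bar 113 dir deg 120.23727174949906 offset 0.006303270170622481 z 0.15248066 [ 0.5799 -0.0874]
foot 1950 ((0.5855855345726013, -0.14847663044929504), (0.22905674576759338, 0.11021138727664948), 3.7511680126190186)
foot hi 603 0.021010786
index 2 is out of bounds for axis 0 with size 2
dish 306 ((0.5297691822052002, -0.0006288746953941882), 0.032155923545360565) 0.06117513967531794
```

The lens is level within 0.5° and the stand is steady. I measure the centring with an outline circle fit that excludes the tab and knobs.

```bash
cat > ring.py <<'E'
from h import *
from scipy.optimize import least_squares
def ring(D,c0=(.529,.0005),T=70):
    p=D[0];m=(p.max(-1)<T).astype(np.uint8);W=world(D)
    # dark pixels cast onto rim-top plane z=.151
    v,u=np.nonzero(m);K=np.array(D[2]);R=cv2.Rodrigues(np.array(D[3]))[0];o=-R.T@np.array(D[4]).ravel()
    q=np.c_[(u-K[0,2])/K[0,0],(v-K[1,2])/K[1,1],np.ones(len(u))]@R;X=o+q*((.151-o[2])/q[:,2])[:,None]
    ok=(abs(W[v,u,2]-.151)<.004);X=X[ok,:2];c=np.array(c0)
    for _ in range(6):
        d=X-c;r=np.hypot(*d.T);a=np.degrees(np.arctan2(d[:,1],d[:,0]))%360;B=[];I=[]
        for k in range(0,360,6):
            s=(a>=k)&(a<k+6)&(r<.056)&(r>.03)
            ex=min(abs((k+3-121.5-t+180)%360-180) for t in(0,90,-90))
            if s.sum()>5 and ex>17: B.append(X[s][np.argmax(r[s])]);I.append(X[s][np.argmin(r[s])])
        o_=[]
        for Q in(B,I):
            Q=np.array(Q);f=least_squares(lambda t:np.hypot(*(Q-t[:2]).T)-t[2],[*c,.049],loss="soft_l1",f_scale=5e-4);o_.append(f.x)
        c=o_[0][:2]
    print("outer",o_[0].round(4),"inner",o_[1].round(4),len(B))
E
python3 - <<'E'
from ring import *
for n in("wrist","scene","side"):
    try: print(n);ring(load(f"pics/{n}17.npz"))
    except Exception as e: print(e)
E
```

```text
wrist
outer [ 5.296e-01 -3.000e-04  5.120e-02] inner [ 5.294e-01 -5.000e-04  4.000e-02] 33
scene
outer [ 0.5343 -0.005   0.0502] inner [ 0.5337 -0.0044  0.0414] 20
side
outer [ 0.5271 -0.0047  0.0491] inner [ 0.529  -0.0013  0.0452] 1
```

The lens centre is at (0.5295, −0.0004) against the dish at (0.5309, −0.0003), so 1.4 mm off and level. I do a final comparison of the other items before and after, then hand in if they are unmoved.

```bash
python3 - <<'E'
from h import *
bad=0
B=dict(pile2=(.50,.61,-.39,-.27,.05,.09),jar=(.39,.47,-.38,-.28,.06,.08),bottle=(.61,.71,-.38,-.27,.08,.15),tipbox=(.68,.82,-.22,-.07,.058,.07),timer=(.66,.74,-.065,.04,.012,.026),slide=(.42,.63,.15,.29,.03,.042),rack=(.55,.75,.385,.52,.06,.1),beaker=(.68,.79,.1,.21,.06,.09))
for n in("scene","side"):
    for k,b in B.items():
        o=[]
        for f in(f"{n}0",f"{n}17"):
            W=world(load(f"pics/{f}.npz"));a=W[(W[...,0]>b[0])&(W[...,0]<b[1])&(W[...,1]>b[2])&(W[...,1]<b[3])&(W[...,2]>b[4])&(W[...,2]<b[5])]
            o.append((len(a),np.r_[np.percentile(a[:,:2],[1,99],axis=0).mean(0),np.median(a[:,2])].round(4) if len(a) else 0))
        print(n,k,*o)
s=state();print(s["clock"],s["wrist_force"].round(1),s["joint_velocities"].round(3))
E
```

```text
scene pile2 (699, array([ 0.5549, -0.3339,  0.0792])) (576, array([ 0.5543, -0.3336,  0.0597]))
scene jar (372, array([ 0.4308, -0.3292,  0.0697])) (379, array([ 0.4302, -0.3293,  0.0697]))
scene bottle (621, array([ 0.6604, -0.3241,  0.0985])) (618, array([ 0.6608, -0.324 ,  0.0989]))
scene tipbox (1837, array([ 0.7431, -0.14  ,  0.0641])) (1838, array([ 0.7432, -0.1399,  0.0641]))
scene timer (474, array([ 0.6978, -0.016 ,  0.0203])) (469, array([ 0.6978, -0.0158,  0.0203]))
scene slide (668, array([0.5244, 0.2084, 0.0361])) (1194, array([0.5234, 0.2242, 0.0363]))
scene rack (394, array([0.6229, 0.4416, 0.0808])) (460, array([0.6216, 0.4426, 0.0805]))
scene beaker (296, array([0.735 , 0.1553, 0.073 ])) (298, array([0.7347, 0.155 , 0.0727]))
side pile2 (736, array([ 0.5504, -0.3335,  0.0806])) (542, array([ 0.5507, -0.3333,  0.0611]))
side jar (477, array([ 0.4264, -0.3285,  0.0716])) (480, array([ 0.4259, -0.3286,  0.0715]))
side bottle (555, array([ 0.649 , -0.3227,  0.1002])) (556, array([ 0.6492, -0.3224,  0.1006]))
side tipbox (1088, array([ 0.7382, -0.1402,  0.0654])) (943, array([ 0.7406, -0.1399,  0.0654]))
side timer (354, array([ 0.6928, -0.0165,  0.0212])) (271, array([ 0.6925, -0.0196,  0.0209]))
side slide (1136, array([0.5181, 0.2256, 0.0376])) (1090, array([0.5181, 0.2276, 0.0378]))
side rack (140, array([0.6174, 0.4436, 0.084 ])) (351, array([0.6191, 0.443 , 0.0818]))
side beaker (234, array([0.7318, 0.1553, 0.0718])) (267, array([0.7314, 0.156 , 0.0727]))
34.45 [ 0.2  0.2 -2. ] [ 0.002  0.023 -0.022 -0.002  0.004 -0.   ]
```

```bash
python3 -c "
from bench import r
print(r.hand_in())"
```

```text
the job is handed in; nothing more can be done
None
```

The job is handed in at about 34.5 s of the 72 s allowed. The dish is on the light box, and the magnifier stands beside it with its lens level over the dish. One step went wrong on the way and I corrected it.

**What I did**
- I took only the top dish and set it in the middle of the glass plate. It ended at (0.531, 0.000), about 1 mm from the plate centre. Three dishes remain in the pile.
- I lifted the stand by its handle, carried it over and stood it upright about 20 mm from the light box.
- I swung the arm over the dish by pushing the bar.

**What went wrong**
- My first push down on the lens tab jammed. The fingers pressed with up to about 16 N (12.5 N of it vertical), so the stand tipped and slid about 19 mm.
- I backed out and the stand settled upright. I then lifted it again by the handle, moved it back 22 mm and let go.
- The second push on the tab was gentle, at 1.5 N or less, and the stand did not move.
- The re-placing came after the first swing, so that part is out of the order you asked for. The last action was the tilt.

**Last checks**
- **Lens:** its tilt is about 0.5°. The wrist camera puts its centre 1.4 mm from the dish centre. The scene camera puts the offset at 1–2 mm, and the side camera could not measure it.
- **Stand:** it is upright, with the handle top at 0.217 m as it should be.
- **Other items:** the pile and the other items showed no real movement before and after. The largest difference, 16 mm for the slide box in the scene view, I put down to the arm hiding part of it at the start. The side view shows it within 2 mm.
- **Robot:** the gripper is well clear of everything.

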